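# Tidy the shoe-care shelf

## Robot

A 6-joint arm with a two-finger parallel gripper is mounted at the origin on the work surface. World frame = base frame: x ahead of the robot, y to its left, z up, the work surface at z = 0. Lengths are in m, angles in rad, forces in N, time in s.
With the tool pointing down it reaches from about 0.3 to 1 m from the base axis. Payload 5.1 kg.
Tool frame: the origin (TCP) lies between the finger pads; the fingertips stand 19 mm ahead of it and the grasp point (between the pads) is the TCP; z points along the fingers, x is the direction in which the jaws open and shut, and the axes are right-handed (so a half turn about z gives the same grasp; the last joint's range is limited). The gripper opens to 95 mm and grips with 3 to 60 N. Pads are 20 mm wide; open, the fingers measure 119 mm over their backs; the gripper's body (75 mm by 180 mm) begins 59 mm behind the grasp point.
Start: joints at [1.149, 0.124, 1.65, -0, 1.367, -0.083], TCP at [0.216, 0.613, 0.234] pointing down, gripper open.
Joint ranges: [-2.61, 2.61], [-1.02, 2.33], [0.03, 2.71], [-1.35, 4.49], [0.32, 2.68], [-2.91, 2.91]. Speed limits (rad/s): [2.57, 2.57, 3.14, 3.14, 3.14, 3.14].

## Interface

Orientations are given as [roll, pitch, yaw] about the fixed x, y, z axes, in that order (R = Rz(yaw) Ry(pitch) Rx(roll)).
In Python, from cell import * gives the robot as it stands. The module is installed in compiled form; this text tells all that it offers.
- The arm moves only by the tool carry_out, never from a script. Its arguments are lists of equal length, an entry for each row: "fingers": the gripper's target within -1 to 1 (shut at 1, half-way at 0, fully open at -1); "delta_pos": the shift along the tool's x, y, z in m, a list of three; "rotation": the turn, a rotation vector about the tool's x, y, z in rad, a list of three. In form: {"fingers": [fingers, ...], "delta_pos": [[x, y, z], ...], "rotation": [[wx, wy, wz], ...]}. A call has 1 to 5 rows; each row is the pose to reach, as a shift and turn from the pose commanded when the call began, along the tool's axes at that moment; what a row does not reach only later rows make up. A row lasts 1/8 s, in which the tool goes at most 62.5 mm and 10.7 degrees, less where a joint would pass 70% of its speed; a pose out of reach is approached as far as the arm can. A call with a gripper value outside its range is refused whole. The fingers move at their own pace and stop on an object; the grip force is fixed at half the most. Time passes only in rows, so rows that repeat a pose let the fingers close. It gives the time, the measured TCP pose, the force and the opening at its end, in the units of the state.
- sense(): the state, without advancing time (a new reading comes with each control period).
- get_image(name): name is "scene" or "top" or "wrist"; returns the picture (420x560x3 uint8, red, green, blue); there is no depth.
- calibration(name): a dict with "K" (3x3 intrinsics, pixels), "dist_coeffs" ([k1, k2, p1, p2, k3] as OpenCV has them; the pictures are not rectified), "R" (3x3) and "t" (3): a world point X has camera coordinates R X + t. Camera axes: x right, y down, z forward; pixel columns grow to the right and rows downward; lengths in m; the calibration is good to about 2 mm. A picture is of the moment at which its call begins: read the wrist's pose just before it. calibration takes no time and is no camera call; for the wrist camera it gives the pose at the moment of the call.
- job_done(): hands the job in, once; it reports no verdict.
The state is a dict: "clock": time; "joint_positions": joint angles; "joint_vel": joint speeds; "joint_torque": joint torques, N m; "eef_pos": TCP position; "tool_rot": TCP orientation; "wrist_force": force on the tool from outside, world axes, zero at the start; "moment": the same for the moment, N m; "width": opening from 0.0 (shut) to 1.0 (fully open).
Only numpy, scipy, OpenCV 4.12 (cv2) and the standard library are available. Lean on these libraries where they do the work, as an engineer would, in place of code of your own. Each camera call takes 0.05 s, during which the arm holds its last target. There are 200 camera calls.

## Task

Tidy the shoe-care shelf: put the stray empty polish tins into the little dustpan with the others, tip them all over its open edge into the tilted-out bin of the brush stand, then lay the dustpan back flat on the shelf and push the bin fully shut with all the tins inside. Also stand every fallen boot post upright on its square foot, swinging it up on the foot's edge rather than lifting it off the shelf. Leave the other things where they are; a post may get knocked over or shoved while you work.

Things in the scene. Friction and masses are not known exactly. Their poses are not given: they have to be found in the camera images.
- post0: wooden boot post, about 0.3 kg: square foot 70 x 70 x 16 mm, round shaft 22 mm thick, 36 mm ball knob at the other end, 200 mm from the foot's underside to the knob's centre. Origin: centre of the foot's underside; z runs along the shaft from foot to knob. Starts lying on a side of its foot and on the knob, knob pointing roughly away from the robot. May be absent.
- post0_knob (a point): centre of the ball knob (36 mm across) of post0, at z = 200 mm on the post's own axis; about 18 mm above the shelf when lying
- post1: wooden boot post, about 0.3 kg: square foot 70 x 70 x 16 mm, round shaft 22 mm thick, 36 mm ball knob at the other end, 210 mm from the foot's underside to the knob's centre. Origin: centre of the foot's underside; z runs along the shaft from foot to knob. Starts lying on a side of its foot and on the knob, knob pointing roughly away from the robot. May be absent.
- post1_knob (a point): centre of the ball knob (36 mm across) of post1, at z = 210 mm on the post's own axis; about 18 mm above the shelf when lying
- post2: wooden boot post, about 0.3 kg: square foot 70 x 70 x 16 mm, round shaft 22 mm thick, 36 mm ball knob at the other end, 220 mm from the foot's underside to the knob's centre. Origin: centre of the foot's underside; z runs along the shaft from foot to knob. Starts lying on a side of its foot and on the knob, knob pointing roughly away from the robot. May be absent.
- post2_knob (a point): centre of the ball knob (36 mm across) of post2, at z = 220 mm on the post's own axis; about 18 mm above the shelf when lying
- pan: small steel dustpan, 0.2 kg: floor 120 (x) x 130 (y) x 3 mm, side lips 28 mm and rear lip 46 mm high, no lip at the +x edge. Wooden handle behind the rear lip: 20 mm wide (y), 16 mm thick, from x = -60 to -157 mm, centre line 38 mm above the underside. Tins start to slide on it at 12 to 20 degrees. Origin: centre of the floor's underside; x to the open edge, z up.
- pan_grip (a point): middle of the dustpan's handle, at (-110, 0, 38) mm in the pan's frame
- pan_lip (a point): middle of the dustpan's open edge, at (60, 0, 3) mm in the pan's frame
- tin0: empty round polish tin, 38 mm across, 15 mm high, 20 g, starts lying flat in the dustpan; origin: centre of its underside, z along its axis. May be absent.
- tin1: empty round polish tin, 38 mm across, 15 mm high, 20 g, starts lying flat in the dustpan; origin: centre of its underside, z along its axis. May be absent.
- tin2: empty round polish tin, 38 mm across, 15 mm high, 20 g, starts lying flat on the shelf just beyond the dustpan's open edge; origin: centre of its underside, z along its axis. May be absent.
- tin3: empty round polish tin, 38 mm across, 15 mm high, 20 g, starts lying flat on the shelf just beyond the dustpan's open edge; origin: centre of its underside, z along its axis. May be absent.
- stand: fixed wooden brush stand, 150 mm deep (its x) x 250 mm wide (y), side cheeks and back board 140 mm high, 15 mm and 12 mm thick; a light brush rail at the very back reaches 207 mm. Origin: centre of its underside; its front (from which the bin tilts out) faces its own -x, which points roughly to the robot's right.
- bin (a joint): tilt-out bin of the stand: hinge angle, 0 = fully shut (upright, its front 65 mm before the stand's origin), starts between 0.42 and 0.58 rad tilted out to the front, stop at 0.65. Stays where it is left; pushing its front shut takes about 3 N at the top.
- bin_mouth (a point): centre of the bin's open mouth (it tilts with the bin). The bin is an open box 110 mm deep (point x: from front wall to back wall), 200 mm wide (y), 130 mm tall (z), walls 4 mm; the hinge line runs along y at (-55, 0, -130) mm in this point's frame, at the foot of the front wall, 13 mm above the shelf.
- brush: bystander, to be left alone: wooden shoe brush 150 x 50 x 44 mm; origin: centre of the underside
- doorstop: bystander, to be left alone: white plastic stepped doorstop 100 x 45 x 38 mm; origin: centre of the underside
- horn: bystander, to be left alone: flat stainless shoe horn 200 mm long, 4 mm thick; origin: centre of the underside
- jar: bystander, to be left alone: small glass jar of cream, 48 mm across, 50 mm high; origin: centre of the underside
- spray: bystander, to be left alone: metal spray can, 44 mm across, 130 mm high; origin: centre of the underside
There are look-alikes about, which are no part of the job. What is shaped like the tin1 but purple is not meant.

How it is judged:
On the way, in this order (a step that is already met when the one before it is completed fails the run):
1. all tins are in the dustpan (x of tin0 in the frame of pan between -0.06 and 0.058 m and y of tin0 in the frame of pan between -0.063 and 0.063 m and z of tin0 in the frame of pan between -0.002 and 0.03 m and x of tin1 in the frame of pan between -0.06 and 0.058 m and y of tin1 in the frame of pan between -0.063 and 0.063 m and z of tin1 in the frame of pan between -0.002 and 0.03 m and x of tin2 in the frame of pan between -0.06 and 0.058 m and y of tin2 in the frame of pan between -0.063 and 0.063 m and z of tin2 in the frame of pan between -0.002 and 0.03 m and x of tin3 in the frame of pan between -0.06 and 0.058 m and y of tin3 in the frame of pan between -0.063 and 0.063 m and z of tin3 in the frame of pan between -0.002 and 0.03 m), for 0.2 s.
2. the dustpan is held up with its open edge at the open bin (height (world z) of pan above 0.06 m and horizontal distance between pan_lip and bin_mouth below 0.12 m and value of joint bin above 0.2 rad), for 0.1 s.
3. all tins are in the bin (x of tin0 in the frame of bin_mouth between -0.055 and 0.055 m and y of tin0 in the frame of bin_mouth between -0.1 and 0.1 m and z of tin0 in the frame of bin_mouth between -0.132 and -0.01 m and x of tin1 in the frame of bin_mouth between -0.055 and 0.055 m and y of tin1 in the frame of bin_mouth between -0.1 and 0.1 m and z of tin1 in the frame of bin_mouth between -0.132 and -0.01 m and x of tin2 in the frame of bin_mouth between -0.055 and 0.055 m and y of tin2 in the frame of bin_mouth between -0.1 and 0.1 m and z of tin2 in the frame of bin_mouth between -0.132 and -0.01 m and x of tin3 in the frame of bin_mouth between -0.055 and 0.055 m and y of tin3 in the frame of bin_mouth between -0.1 and 0.1 m and z of tin3 in the frame of bin_mouth between -0.132 and -0.01 m), for 0.2 s.
4. the bin is shut with the tins inside (all of step 3 and value of joint bin below 0.06 rad), for 0.2 s.
At the end, for the whole second after the job is handed in: Every tin lies inside the bin, the bin is shut (under 0.06 rad), the dustpan lies flat on the shelf (tilt under 0.08 rad, underside within 8 mm), every boot post stands on its foot (tilt under 0.1 rad, underside within 8 mm of the shelf), all at rest and released (all of step 4 and angle between pan's own z axis and vertical below 0.08 rad and height (world z) of each of pan, post0, post1, post2 below 0.008 m and linear speed of each of pan, post0, post1, post2 below 0.03 m/s and angle between each of post0, post1, post2's own z axis and vertical below 0.1 rad); the robot touches nothing.
It fails at once if a boot post is carried instead of pivoted (its foot more than 90 mm off the shelf) (height (world z) of any of post0, post1, post2 above 0.09 m).
It fails at once if one of the other things is pushed or carried away (more than 60 mm) (distance of any of brush, doorstop, horn, jar, spray from where it was at the start of the episode above 0.06 m).
Of post0, post1, post2 only 2 to 3 are there at a start; the rules pass over those that are not, and their reading is None.
Of tin0, tin1, tin2, tin3 only 3 to 4 are there at a start; the rules pass over those that are not, and their reading is None.
At some moment in a run one of post0, post1, post2 may be knocked a few centimetres aside while the robot is not near it.
It also fails if it takes over 210 s, if anything falls off the work surface, if the arm or the gripper's body presses on something with over 40 N, if the wrist force passes 120 N, or if a joint passes its speed limit or range.

## Working session

There is one attempt and no reset: what is moved stays moved. The work goes in short steps, Python scripts to look and compute and a tool call to move; the robot and the scene stay as the last step left them, time stands still between calls to the robot, and variables do not carry over. Pictures are saved under pics/ and viewed, about 12 in all and at most 16, crops included, and the job is handed in when it is done.

Besides the shell and the picture viewer there is one more tool, called after "Emit:" by a JSON object that holds its "method" and its "body". carry_out: Moves the arm, as the interface text tells. Its arguments: {"type":"object","properties":{"fingers":{"type":"array"},"delta_pos":{"type":"array"},"rotation":{"type":"array"}},"required":["fingers","delta_pos","rotation"]}

```bash
mkdir -p pics; cat > h.py <<'E'
from cell import *
import numpy as np, cv2
from scipy.spatial.transform import Rotation as Ro
def snap(name,fn):
    im=get_image(name); cv2.imwrite('pics/'+fn,im[:,:,::-1]); return im
def ray(name,uv,c=None):
    c=c or calibration(name); p=cv2.undistortPoints(np.array([[uv]],float),np.array(c['K']),np.array(c['dist_coeffs'])).ravel()
    R=np.array(c['R']);t=np.array(c['t']); return -R.T@t, R.T@np.array([p[0],p[1],1])
def onz(name,uv,z,c=None):
    o,d=ray(name,uv,c); return o+d*(z-o[2])/d[2]
def tri(n1,uv1,n2,uv2):
    o1,d1=ray(n1,uv1);o2,d2=ray(n2,uv2)
    A=np.stack([d1,-d2],1);s=np.linalg.lstsq(A,o2-o1,rcond=None)[0]
    a=o1+d1*s[0];b=o2+d2*s[1];return (a+b)/2,np.linalg.norm(a-b)
def proj(name,X):
    c=calibration(name);r=cv2.Rodrigues(np.array(c['R']))[0]
    return cv2.projectPoints(np.array([X],float),r,np.array(c['t'],float),np.array(c['K']),np.array(c['dist_coeffs']))[0].ravel()
E
python3 - <<'E'
from h import *
np.set_printoptions(precision=4,suppress=True)
for n in('scene','top'):
    snap(n,n+'0.png'); c=calibration(n); print(n,-np.array(c['R']).T@np.array(c['t']),np.array(c['R'])[2],c['K'][0])
print(sense())
E
```

```text
scene [ 1.2632 -0.044   1.0785] [-0.5808  0.0302 -0.8135] [443.3696   0.     278.2814]
top [ 0.3489 -0.0129  1.3669] [ 0.1767  0.0103 -0.9842] [413.1626   0.     282.572 ]
{'clock': 0.1, 'joint_positions': array([ 1.1494,  0.1245,  1.6515, -0.    ,  1.3675, -0.0826]), 'joint_vel': array([-0.0005, -0.0022, -0.0034, -0.0008, -0.0001, -0.0007]), 'joint_torque': array([  0.0001, -41.8882, -36.1094,   0.0777,   0.0462,  -0.0001]), 'eef_pos': array([0.2158, 0.6126, 0.2325]), 'tool_rot': array([-3.1414,  0.0019,  1.232 ]), 'wrist_force': array([ 0.5866,  0.1983, -0.2304]), 'moment': array([-0.0358, -0.0557,  0.015 ]), 'width': 0.9981140544720597}
```

View pics/top0.png

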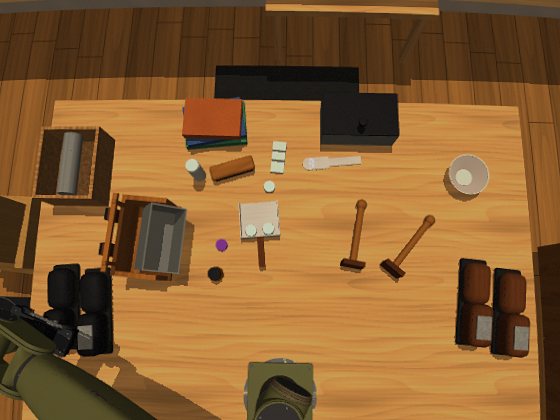

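View pics/scene0.png

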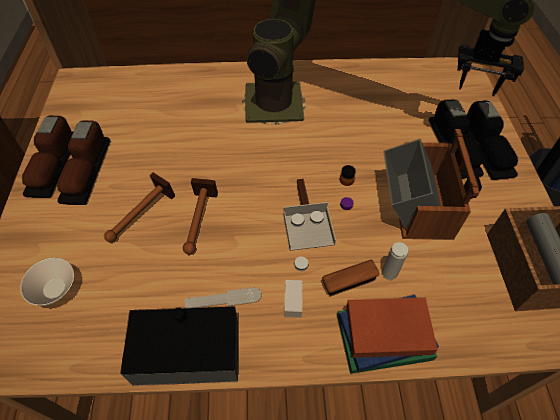

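Top view: pan at about (260,220), handle (262,252). Tin candidates:
- (251,230) and (268,228), white, in the pan
- (269,187), white, beyond the open edge
- (222,245), purple, a look-alike
- (464,177), a white disc inside the bowl, not near the pan's edge
- (215,273), the jar

I choose the three white ones and check them in a close crop. There are two fallen posts, at (355,235) and (408,245).

```bash
python3 - <<'E'
from h import *
np.set_printoptions(precision=4,suppress=True)
a=cv2.imread('pics/top0.png');b=cv2.imread('pics/scene0.png')
s=lambda im,y,x,h,w,f:cv2.resize(im[y:y+h,x:x+w],None,fx=f,fy=f,interpolation=cv2.INTER_CUBIC)
out=np.vstack([np.hstack([s(a,140,100,140,200,2),s(a,180,330,140,200,2)]),np.hstack([s(b,120,270,150,200,2),s(b,150,90,150,200,2)])])
print(out.shape);cv2.imwrite('pics/crop0.png',out)
E
```

```text
(580, 800, 3)
```

View pics/crop0.png

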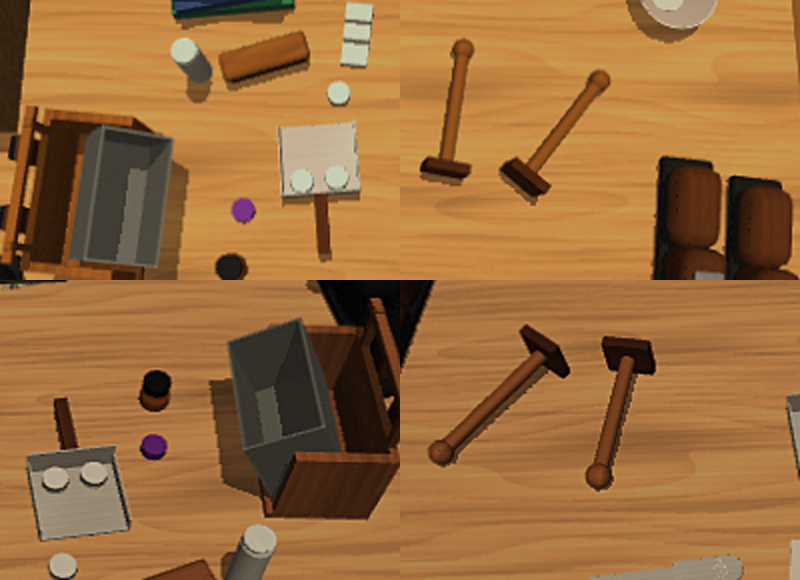

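```bash
python3 - <<'E'
from h import *
np.set_printoptions(precision=4,suppress=True)
T=lambda u,v:(100+u/2,140+v/2); T2=lambda u,v:(330+(u-400)/2,180+v/2)
S=lambda u,v:(270+u/2,120+(v-280)/2); S2=lambda u,v:(90+(u-400)/2,150+(v-280)/2)
print('tins',onz('top',T(338,93),.015),onz('scene',S(63,565),.015))
print(onz('top',T(301,181),.018),onz('scene',S(55,478),.018));print(onz('top',T(337,177),.018),onz('scene',S(94,474),.018))
for p in((279,125),(357,122)):print('pan open top',onz('top',T(*p),.028))
for p in((38,539),(130,530)):print('pan open sc',onz('scene',S(*p),.003))
print('rear lip',onz('top',T(282,197),.046),onz('top',T(360,192),.046))
print('handle',onz('top',T(321,200),.046),onz('top',T(325,256),.046),onz('scene',S(62,400),.046),onz('scene',S(70,447),.046))
B={'fr_far':((157,266),(228,342)),'fr_near':((172,137),(245,447)),'bk_near':((98,127),(326,428)),'bk_far':((83,264),(302,320))}
for k,(a,b) in B.items():print(k,*tri('top',T(*a),'scene',S(*b)))
for a,b in(((462,47),(600,475)),((598,79),(441,452))):print('knob',*tri('top',T2(*a),'scene',S2(*b)))
# knob z=.018 assumption
for a in((462,47),(598,79)):print(onz('top',T2(*a),.018))
for c in ([(424,159),(470,164),(466,181),(421,175)],[(516,158),(550,184),(536,199),(501,174)]):print('foot',[onz('top',T2(*p),z)[:2] for p,z in zip(c,(.07,.07,.07,.07))])
# shaft axis points near foot
for a in((447,150),(536,156)):print('shaft',onz('top',T2(*a),.033))
print('jar',onz('top',T(232,264),.05),'purple',onz('top',T(243,209),.015),'spray',onz('top',T(184,47),.13),'brush corners',onz('top',T(221,66),.044),onz('top',T(309,52),.044))
print('standfoot',onz('scene',S(265,515),0),onz('top',T(27,107),.207))
E
```

```text
tins [0.6711 0.0481 0.015 ] [0.6774 0.0508 0.015 ]
[0.5209 0.1055 0.018 ] [0.5352 0.05   0.018 ]
[0.5285 0.0464 0.018 ] [0.5307 0.1074 0.018 ]
pan open top [0.6122 0.144  0.028 ]
pan open top [0.6193 0.015  0.028 ]
pan open sc [0.6278 0.0199 0.003 ]
pan open sc [0.619  0.1511 0.003 ]
rear lip [0.4909 0.1329 0.046 ] [0.5011 0.0076 0.046 ]
handle [0.4871 0.07   0.046 ] [0.398  0.0613 0.046 ] [0.4123 0.0684 0.046 ] [0.5009 0.0732 0.046 ]
fr_far [0.3753 0.3117 0.1225] 0.00429708716796041
fr_near [0.5716 0.2977 0.1276] 0.0024211570895427974
bk_near [0.5768 0.3974 0.1708] 0.0019291319072439047
bk_far [0.3747 0.4118 0.1638] 0.005803033192612873
knob [ 0.6173 -0.258   0.0171] 0.003856067346206427
knob [ 0.5673 -0.4883  0.0135] 0.0008910475999722509
[ 0.6172 -0.2598  0.018 ]
[ 0.5666 -0.4872  0.018 ]
foot [array([ 0.4274, -0.188 ]), array([ 0.4205, -0.2601]), array([ 0.394 , -0.2535]), array([ 0.4024, -0.1832])]
foot [array([ 0.4308, -0.3329]), array([ 0.3908, -0.3857]), array([ 0.3673, -0.363 ]), array([ 0.4055, -0.3087])]
shaft [ 0.4446 -0.2303  0.033 ]
shaft [ 0.4367 -0.3747  0.033 ]
jar [0.3823 0.2084 0.05  ] purple [0.4733 0.1999 0.015 ] spray [0.7142 0.2856 0.13  ] brush corners [0.7075 0.2424 0.044 ] [0.7335 0.0967 0.044 ]
standfoot [0.6013 0.35   0.    ] [0.5984 0.4946 0.207 ]
```

Emit:
{"method": "carry_out", "body": {"fingers": [-1,-1,-1,-1,-1], "delta_pos": [[0,0,-0.04],[0,0,-0.08],[0,0,-0.08],[0,0,-0.08],[0,0,-0.08]], "rotation": [[0,0,0.186],[0,0,0.372],[0,0,0.558],[0,0,0.744],[0,0,0.93]]}}

```text
clock: 0.72
eef_pos: [0.2159, 0.6128, 0.3131]
tool_rot: [3.141, 0.001, 0.296]
wrist_force: [0.1, 0.4, -0.1]
width: 1.0
```

Emit:
{"method": "carry_out", "body": {"fingers": [-1,-1,-1,-1,-1], "delta_pos": [[0.032,0.052,0],[0.064,0.104,0],[0.096,0.155,0],[0.128,0.207,0],[0.16,0.259,0]], "rotation": [[0,0,0.186],[0,0,0.372],[0,0,0.558],[0,0,0.744],[0,0,0.93]]}}

```text
clock: 1.35
eef_pos: [0.4469, 0.4118, 0.3131]
tool_rot: [3.141, 0.0, -0.634]
wrist_force: [1.3, -0.4, 0.9]
width: 0.999
```

Emit:
{"method": "carry_out", "body": {"fingers": [-1,-1,-1,-1,-1], "delta_pos": [[0.058,0.012,0],[0.116,0.024,0],[0.175,0.036,0],[0.233,0.048,0],[0.291,0.06,0]], "rotation": [[0,0,0.186],[0,0,0.372],[0,0,0.558],[0,0,0.744],[0,0,0.93]]}}

```text
clock: 1.98
eef_pos: [0.6469, 0.1922, 0.313]
tool_rot: [3.141, -0.0, -1.564]
wrist_force: [0.1, 0.4, -0.0]
width: 0.999
```

Emit:
{"method": "carry_out", "body": {"fingers": [-0.5,-0.5,-0.5,-0.5,-0.5], "delta_pos": [[0.05,-0.01,0.03],[0.1,-0.02,0.06],[0.142,-0.027,0.1],[0.142,-0.027,0.163],[0.142,-0.027,0.163]], "rotation": [[0,0,0],[0,0,0],[0,0,0],[0,0,0],[0,0,0]]}}

```text
clock: 2.6
eef_pos: [0.6702, 0.0515, 0.1431]
tool_rot: [3.128, 0.0, -1.559]
wrist_force: [-1.1, 0.6, -0.3]
width: 0.748
```

```bash
python3 - <<'E'
from h import *
np.set_printoptions(precision=4,suppress=True)
print(sense()['eef_pos']);c=calibration('wrist');im=snap('wrist','w1.png')
g=im.astype(int)
m=((g.min(2)>150)).astype(np.uint8)
n,l,st,ce=cv2.connectedComponentsWithStats(m)
for i in range(1,n):
    if st[i,4]>150:print(st[i],ce[i],onz('wrist',ce[i],.015,c))
E
```

```text
[0.6702 0.0515 0.1431]
[ 297    6   67   53 2872] [329.5951  32.0341] [0.8173 0.0133 0.015 ]
[ 292   61   61   41 2095] [321.5924  80.6831] [0.7812 0.018  0.015 ]
[ 412   79  148   56 6306] [482.1415 105.8103] [ 0.7635 -0.1186  0.015 ]
[ 286   99   58   52 2284] [313.8503 126.4321] [0.7446 0.0229 0.015 ]
[ 262  184   42   41 1327] [282.7769 204.1183] [0.6759 0.0484 0.015 ]
[197 313  20  32 454] [206.5286 328.0793] [0.5439 0.1247 0.015 ]
```

View pics/w1.png

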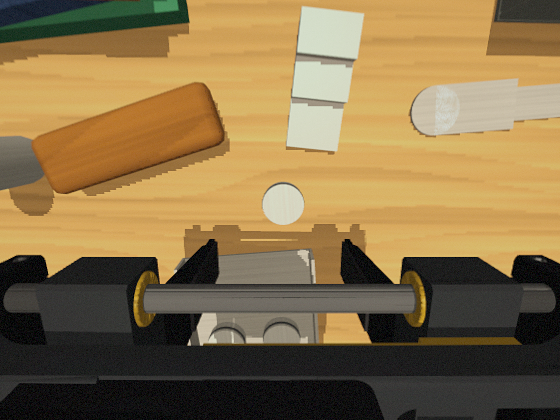

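Wrist view: the stray tin at (283,204) gives (0.676, 0.048). This agrees with the top view, and the doorstop ahead is clear of the jaws. Going down to grip.

Emit:
{"method": "carry_out", "body": {"fingers": [-0.5,-0.5,-0.5,-0.5,-0.5], "delta_pos": [[0.002,-0.002,0.05],[0.002,-0.002,0.1],[0.002,-0.002,0.124],[0.002,-0.002,0.126],[0.002,-0.002,0.126]], "rotation": [[0,0,0],[0,0,0],[0,0,0],[0,0,0],[0,0,0]]}}

```text
clock: 3.28
eef_pos: [0.679, 0.0505, 0.0276]
tool_rot: [-3.137, -0.0, -1.558]
wrist_force: [-0.9, 0.0, -0.7]
width: 0.752
```

Emit:
{"method": "carry_out", "body": {"fingers": [1,1,1,1,1], "delta_pos": [[0,0,0],[0,0,0],[0,0,0],[0,0,0],[0,0,0]], "rotation": [[0,0,0],[0,0,0],[0,0,0],[0,0,0],[0,0,0]]}}

```text
clock: 3.9
eef_pos: [0.677, 0.0501, 0.0249]
tool_rot: [-3.142, -0.0, -1.558]
wrist_force: [-0.3, -0.1, 1.7]
width: 0.389
```

Emit:
{"method": "carry_out", "body": {"fingers": [1,1,1,1,1], "delta_pos": [[0,0,-0.04],[0,0,-0.075],[-0.014,0.05,-0.075],[-0.028,0.101,-0.075],[-0.028,0.101,-0.075]], "rotation": [[0,0,0],[0,0,0],[0,0,0],[0,0,0],[0,0,0]]}}

```text
clock: 4.53
eef_pos: [0.571, 0.0776, 0.0975]
tool_rot: [3.136, 0.0, -1.557]
wrist_force: [0.2, 0.2, -0.0]
width: 0.388
```

Emit:
{"method": "carry_out", "body": {"fingers": [1,1,1,1,1], "delta_pos": [[0,0,0.03],[0,0,0.055],[0,0,0.068],[0,0,0.07],[0,0,0.07]], "rotation": [[0,0,0],[0,0,0],[0,0,0],[0,0,0],[0,0,0]]}}

```text
clock: 5.15
eef_pos: [0.5765, 0.0769, 0.0305]
tool_rot: [-3.14, 0.0, -1.558]
wrist_force: [0.9, -0.8, -1.8]
width: 0.391
```

Emit:
{"method": "carry_out", "body": {"fingers": [-0.3,-0.3,-0.3,-0.3,-0.3], "delta_pos": [[0,0,0],[0,0,0],[0,0,-0.02],[0,0,-0.07],[0,0,-0.12]], "rotation": [[0,0,0],[0,0,0],[0,0,0],[0,0,0],[0,0,0]]}}

```text
clock: 5.78
eef_pos: [0.5755, 0.0769, 0.1524]
tool_rot: [-3.141, -0.0, -1.558]
wrist_force: [0.4, 0.5, 0.8]
width: 0.648
```

```bash
python3 - <<'E'
from h import *
np.set_printoptions(precision=4,suppress=True)
c=calibration('wrist');print(sense()['eef_pos']);im=snap('wrist','w2.png');t=snap('top','t2.png')
out=np.hstack([im[:,:,::-1][:, :],cv2.resize(t[130:270,170:330,::-1],(240,210)).copy()[:210].repeat(2,0)]);cv2.imwrite('pics/c2.png',out);print(out.shape)
E
```

```text
[0.5755 0.0769 0.1524]
(420, 800, 3)
```

View pics/c2.png

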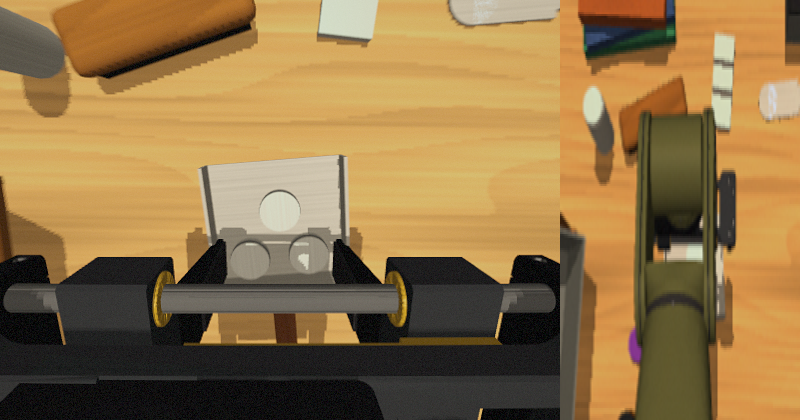

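The tin lies in the pan at (280,210), with the other two behind it at (250,258) and (309,252). Next I measure the pan's corners at (202,168) and (347,156) and the handle at (286,328).

```bash
python3 - <<'E'
from h import *
np.set_printoptions(precision=4,suppress=True)
c=calibration('wrist')
for p,z in(((202,168),.028),((343,156),.028),((213,243),.028),((348,235),.028),((280,210),.018),((250,258),.018),((309,252),.018),((275,315),.046),((297,315),.046),((277,343),.046),((299,343),.046)):print(p,onz('wrist',p,z,c))
E
```

```text
(202, 168) [0.6212 0.1473 0.028 ]
(343, 156) [0.6336 0.0211 0.028 ]
(213, 243) [0.5502 0.14   0.028 ]
(348, 235) [0.56   0.0118 0.028 ]
(280, 210) [0.581  0.0765 0.018 ]
(250, 258) [0.5314 0.1058 0.018 ]
(309, 252) [0.5386 0.0471 0.018 ]
(275, 315) [0.4853 0.0799 0.046 ]
(297, 315) [0.4856 0.0591 0.046 ]
(277, 343) [0.4547 0.0777 0.046 ]
(299, 343) [0.455  0.0563 0.046 ]
```

Emit:
{"method": "carry_out", "body": {"fingers": [-0.3,-0.3,-0.3,-0.3,-0.3], "delta_pos": [[0.004,0.05,0],[0.007,0.101,0],[0.007,0.101,0.03],[0.007,0.101,0.07],[0.007,0.101,0.09]], "rotation": [[0,0,-0.04],[0,0,-0.072],[0,0,-0.072],[0,0,-0.072],[0,0,-0.072]]}}

```text
clock: 6.5
eef_pos: [0.4735, 0.0686, 0.0585]
tool_rot: [3.14, 0.0, -1.486]
wrist_force: [0.9, -0.2, 0.5]
width: 0.651
```

Emit:
{"method": "carry_out", "body": {"fingers": [-0.3,-0.3,-0.3,0.3,1], "delta_pos": [[0,0,0.014],[0,0,0.021],[0,0,0.021],[0,0,0.021],[0,0,0.021]], "rotation": [[0,0,0],[0,0,0],[0,0,0],[0,0,0],[0,0,0]]}}

```text
clock: 7.12
eef_pos: [0.4753, 0.0687, 0.0395]
tool_rot: [-3.14, -0.0, -1.486]
wrist_force: [-0.2, -0.0, -0.4]
width: 0.496
```

Emit:
{"method": "carry_out", "body": {"fingers": [1,1,1,1,1], "delta_pos": [[0,0,0],[0,0,0],[0,0,0],[0,0,0],[0,0,0]], "rotation": [[0,0,0],[0,0,0],[0,0,0],[0,0,0],[0,0,0]]}}

```text
clock: 7.75
eef_pos: [0.4747, 0.0687, 0.0388]
tool_rot: [-3.141, 0.0, -1.486]
wrist_force: [-0.3, 1.5, 1.3]
width: 0.207
```

Emit:
{"method": "carry_out", "body": {"fingers": [1,1,1,1,1], "delta_pos": [[0,0,-0.01],[0,0,-0.03],[0,0,-0.055],[0,0,-0.08],[0,0,-0.1]], "rotation": [[0,0,0],[0.02,0,0],[0.05,0,0],[0.08,0,0],[0.1,0,0]]}}

```text
clock: 8.38
eef_pos: [0.4742, 0.0685, 0.1396]
tool_rot: [-3.041, -0.0, -1.486]
wrist_force: [0.2, 0.3, -2.2]
width: 0.208
```

```bash
python3 - <<'E'
from h import *
np.set_printoptions(precision=4,suppress=True)
s=sense();print(s['eef_pos'],s['tool_rot'],s['wrist_force'])
im=snap('wrist','w3.png');t=snap('scene','s3.png')
out=np.hstack([cv2.resize(im[100:370],(400,193))[:,:,::-1].repeat(1,0),cv2.resize(t[120:314,250:480],(400,337))[:193,:,::-1]])
out=np.vstack([im[100:370,80:480,::-1],cv2.resize(t[130:260,240:440],(400,260))[:,:,::-1]]);cv2.imwrite('pics/c3.png',out)
E
```

```text
[0.4742 0.0685 0.1396] [-3.0412 -0.0003 -1.4859] [ 0.1627  0.3276 -2.2454]
```

View pics/c3.png

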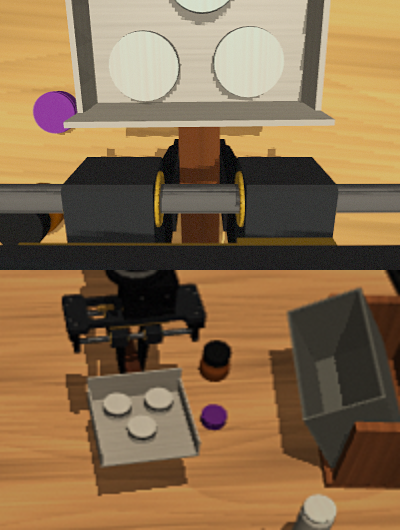

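The pan is held with all three tins in it. Planning the swing and the pour.

```bash
cat >> h.py <<'E'
def pose(p,yaw,tilt): return np.array(p,float),Ro.from_euler('z',yaw)*Ro.from_euler('x',np.pi)*Ro.from_rotvec([tilt,0,0])
def plan(start,wps,per=5):
    cur=start
    for i in range(0,len(wps),per):
        D=[];W=[]
        for p,R in wps[i:i+per]:
            D.append([float(round(v,3)) for v in cur[1].inv().apply(p-cur[0])]);W.append([float(round(v,3)) for v in (cur[1].inv()*R).as_rotvec()])
        print(D);print(W);cur=wps[min(i+per,len(wps))-1]
def here():
    s=sense(); return np.array(s['eef_pos']),Ro.from_euler('xyz',s['tool_rot'])
E
python3 - <<'E'
from h import *
a=np.array([.474,.0687,.139]);b=np.array([.462,.178,.225])
n=15;w=[]
for i in range(1,n+1):
    s=i/n; s=s*s*(3-2*s); w.append(pose(a+(b-a)*s,-1.486+1.416*s,.1))
plan(here(),w)
# tip about lip: lip in tool frame from TCP (tool y = -pan x, z down): local lip rel to TCP: pan (.147,-.0, -.036)
print('--tip')
d=np.array([.07,.997,0]);L=.147;h=.036
def tcp(lip,t): # nose-up tilt t
    ax=np.cos(t)*d+np.array([0,0,np.sin(t)]); up=-np.sin(t)*d+np.array([0,0,np.cos(t)])
    return lip-L*ax+h*up
lip0=np.array([.4724,.325,.2]);lip1=np.array([.4745,.335,.155])
print('check lip now',b, tcp(lip0,.1))
w=[pose(tcp(lip0+(lip1-lip0)*min(1,i/5),.1-.7*i/15),-.07,.1-.7*i/15) for i in range(1,16)]
plan(pose(b,-.07,.1),w)
print(w[-1][0],tcp(lip0,.1))
E
```

```text
[[-0.002, 0.002, 0.001], [-0.006, 0.002, -0.002], [-0.012, 0.001, -0.007], [-0.02, 0.001, -0.013], [-0.029, 0.0, -0.02]]
[[-0.005, -0.002, -0.018], [-0.005, -0.008, -0.068], [-0.005, -0.016, -0.146], [-0.005, -0.026, -0.247], [-0.004, -0.038, -0.365]]
[[-0.01, -0.004, -0.008], [-0.02, -0.009, -0.016], [-0.03, -0.013, -0.024], [-0.04, -0.018, -0.032], [-0.05, -0.022, -0.039]]
[[0.0, -0.013, -0.131], [-0.0, -0.027, -0.269], [0.0, -0.041, -0.41], [0.0, -0.055, -0.548], [0.0, -0.068, -0.678]]
[[-0.005, -0.009, -0.006], [-0.009, -0.016, -0.012], [-0.012, -0.022, -0.016], [-0.014, -0.025, -0.019], [-0.015, -0.026, -0.02]]
[[-0.0, -0.012, -0.118], [-0.0, -0.022, -0.219], [0.0, -0.03, -0.297], [0.0, -0.035, -0.347], [0.0, -0.037, -0.365]]
--tip
check lip now [0.462 0.178 0.225] [0.46190983 0.17558996 0.22114464]
[[0.0, -0.0, 0.006], [0.001, -0.003, 0.008], [0.001, -0.007, 0.011], [0.001, -0.011, 0.014], [0.001, -0.015, 0.016]]
[[-0.047, 0.0, 0.0], [-0.093, -0.0, 0.0], [-0.14, 0.0, 0.0], [-0.187, 0.0, 0.0], [-0.233, -0.0, 0.0]]
[[0.0, -0.002, -0.007], [0.0, -0.004, -0.014], [0.0, -0.006, -0.02], [0.0, -0.009, -0.027], [0.0, -0.012, -0.033]]
[[-0.047, -0.0, 0.0], [-0.093, -0.0, 0.0], [-0.14, 0.0, -0.0], [-0.187, 0.0, 0.0], [-0.233, 0.0, 0.0]]
[[0.0, -0.002, -0.007], [0.0, -0.004, -0.014], [0.0, -0.006, -0.02], [0.0, -0.009, -0.027], [0.0, -0.012, -0.033]]
[[-0.047, -0.0, 0.0], [-0.093, 0.0, 0.0], [-0.14, -0.0, 0.0], [-0.187, -0.0, 0.0], [-0.233, -0.0, 0.0]]
[0.4674302  0.23430579 0.26771453] [0.46190983 0.17558996 0.22114464]
```

Emit:
{"method": "carry_out", "body": {"fingers": [1,1,1,1,1], "delta_pos": [[-0.002,0.002,0.001],[-0.006,0.002,-0.002],[-0.012,0.001,-0.007],[-0.02,0.001,-0.013],[-0.029,0,-0.02]], "rotation": [[-0.005,-0.002,-0.018],[-0.005,-0.008,-0.068],[-0.005,-0.016,-0.146],[-0.005,-0.026,-0.247],[-0.004,-0.038,-0.365]]}}

```text
clock: 9.1
eef_pos: [0.4689, 0.0975, 0.1565]
tool_rot: [-3.05, 0.004, -1.115]
wrist_force: [0.3, 0.0, -2.7]
width: 0.209
```

Emit:
{"method": "carry_out", "body": {"fingers": [1,1,1,1,1], "delta_pos": [[-0.01,-0.004,-0.008],[-0.02,-0.009,-0.016],[-0.03,-0.013,-0.024],[-0.04,-0.018,-0.032],[-0.05,-0.022,-0.039]], "rotation": [[0,-0.013,-0.131],[0,-0.027,-0.269],[0,-0.041,-0.41],[0,-0.055,-0.548],[0,-0.068,-0.678]]}}

```text
clock: 9.72
eef_pos: [0.4639, 0.1503, 0.1978]
tool_rot: [-3.046, 0.007, -0.433]
wrist_force: [-0.9, -0.4, -2.5]
width: 0.21
```

Emit:
{"method": "carry_out", "body": {"fingers": [1,1,1,1,1], "delta_pos": [[-0.005,-0.009,-0.006],[-0.009,-0.016,-0.012],[-0.012,-0.022,-0.016],[-0.014,-0.025,-0.019],[-0.015,-0.026,-0.02]], "rotation": [[0,-0.012,-0.118],[0,-0.022,-0.219],[0,-0.03,-0.297],[0,-0.035,-0.347],[0,-0.037,-0.365]]}}

```text
clock: 10.35
eef_pos: [0.4609, 0.1781, 0.2205]
tool_rot: [-3.043, 0.007, -0.07]
wrist_force: [0.3, -0.4, -2.1]
width: 0.206
```

```bash
python3 - <<'E'
from h import *
np.set_printoptions(precision=4,suppress=True)
s=sense();print(s['eef_pos'],s['tool_rot'],s['wrist_force'],s['joint_positions'])
im=snap('wrist','w4.png');t=snap('scene','s4.png')
cv2.imwrite('pics/c4.png',np.vstack([im[0:300,80:480,::-1],cv2.resize(t[110:260,280:480],(400,300))[:,:,::-1]]))
E
```

```text
[0.4609 0.1781 0.2205] [-3.0428  0.0071 -0.0696] [ 0.3227 -0.4298 -2.0532] [ 0.2061 -0.2422  2.0243  0.0996  1.3405  0.2542]
```

View pics/c4.png

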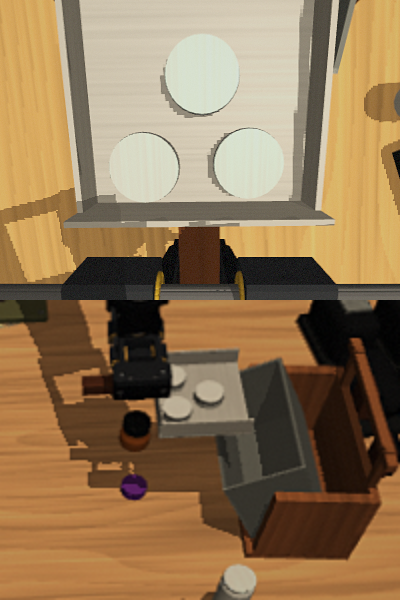

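Emit:
{"method": "carry_out", "body": {"fingers": [1,1,1,1,1], "delta_pos": [[0,0,0.006],[0.001,-0.003,0.008],[0.001,-0.007,0.011],[0.001,-0.011,0.014],[0.001,-0.015,0.016]], "rotation": [[-0.047,0,0],[-0.093,0,0],[-0.14,0,0],[-0.187,0,0],[-0.233,0,0]]}}

```text
clock: 11.08
eef_pos: [0.4632, 0.1945, 0.2068]
tool_rot: [3.007, 0.006, -0.071]
wrist_force: [0.6, -0.4, -3.3]
width: 0.21
```

Emit:
{"method": "carry_out", "body": {"fingers": [1,1,1,1,1], "delta_pos": [[0,-0.002,-0.007],[0,-0.004,-0.014],[0,-0.006,-0.02],[0,-0.009,-0.027],[0,-0.012,-0.033]], "rotation": [[-0.047,0,0],[-0.093,0,0],[-0.14,0,0],[-0.187,0,0],[-0.233,0,0]]}}

```text
clock: 11.7
eef_pos: [0.4648, 0.211, 0.2388]
tool_rot: [2.773, 0.005, -0.071]
wrist_force: [-0.3, -0.8, -2.4]
width: 0.207
```

Emit:
{"method": "carry_out", "body": {"fingers": [1,1,1,1,1], "delta_pos": [[0,-0.002,-0.007],[0,-0.004,-0.014],[0,-0.006,-0.02],[0,-0.009,-0.027],[0,-0.012,-0.033]], "rotation": [[-0.047,0,0],[-0.093,0,0],[-0.14,0,0],[-0.187,0,0],[-0.233,0,0]]}}

```text
clock: 12.32
eef_pos: [0.4667, 0.2343, 0.2658]
tool_rot: [2.54, 0.004, -0.071]
wrist_force: [-0.2, -0.9, -2.7]
width: 0.206
```

Emit:
{"method": "carry_out", "body": {"fingers": [1,1,1,1,1], "delta_pos": [[0,0,0],[0,0,0],[0,0,0],[0,0,0],[0,0,0]], "rotation": [[0,0,0],[0,0,0],[0,0,0],[0,0,0],[0,0,0]]}}

```text
clock: 12.95
eef_pos: [0.4665, 0.2335, 0.2654]
tool_rot: [2.543, 0.004, -0.071]
wrist_force: [-0.7, -0.2, -2.1]
width: 0.209
```

```bash
python3 - <<'E'
from h import *
np.set_printoptions(precision=4,suppress=True)
s=sense();print(s['eef_pos'],s['tool_rot'],s['wrist_force'],s['joint_positions'])
im=snap('wrist','w5.png');t=snap('scene','s5.png')
cv2.imwrite('pics/c5.png',np.vstack([im[0:300,80:480,::-1],cv2.resize(t[110:260,280:480],(400,300))[:,:,::-1]]))
E
```

```text
[0.4665 0.2335 0.2654] [ 2.5427  0.0044 -0.0711] [-0.7192 -0.2359 -2.0749] [ 0.5929  0.0588  1.7466 -0.463   1.72    0.6832]
```

View pics/c5.png

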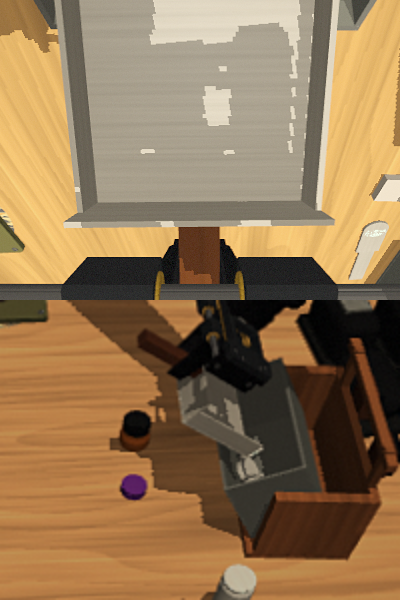

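The pan is empty, and the tins show white inside the bin at (245,465). Taking the pan back.

```bash
python3 - <<'E'
from h import *
h0=here();a=h0[0];m=np.array([.46,.16,.25]);e=np.array([.4747,.0687,.08]);f=np.array([.4747,.0687,.04])
w=[pose(a+(m-a)*i/5,-.07,-.6+.6*i/5) for i in range(1,6)]
for i in range(1,11):
    s=i/10; w.append(pose(m+(e-m)*s,-.07-1.416*s,0))
w+=[pose(e+(f-e)*s,-1.486,0) for s in(.3,.6,.85,1,1)]
plan(h0,w)
E
```

```text
[[-0.0, 0.01, 0.011], [-0.0, 0.021, 0.022], [-0.001, 0.031, 0.033], [-0.001, 0.042, 0.044], [-0.001, 0.052, 0.054]]
[[0.119, 0.004, 0.001], [0.239, 0.004, 0.001], [0.359, 0.004, 0.001], [0.479, 0.005, 0.001], [0.599, 0.005, 0.0]]
[[0.002, 0.009, 0.017], [0.004, 0.018, 0.034], [0.006, 0.027, 0.051], [0.008, 0.036, 0.068], [0.011, 0.045, 0.085]]
[[0.0, -0.0, 0.142], [0.0, -0.0, 0.283], [0.0, -0.0, 0.425], [-0.0, -0.0, 0.566], [-0.0, -0.0, 0.708]]
[[0.007, 0.005, 0.017], [0.015, 0.011, 0.034], [0.022, 0.016, 0.051], [0.03, 0.022, 0.068], [0.037, 0.027, 0.085]]
[[0.0, -0.0, 0.142], [0.0, -0.0, 0.283], [0.0, -0.0, 0.425], [0.0, -0.0, 0.566], [0.0, -0.0, 0.708]]
[[0.0, -0.0, 0.012], [0.0, -0.0, 0.024], [0.0, -0.0, 0.034], [0.0, -0.0, 0.04], [0.0, -0.0, 0.04]]
[[0.0, 0.0, 0.0], [0.0, 0.0, 0.0], [0.0, 0.0, 0.0], [0.0, 0.0, 0.0], [0.0, 0.0, 0.0]]
```

Emit:
{"method": "carry_out", "body": {"fingers": [1,1,1,1,1], "delta_pos": [[0,0.01,0.011],[0,0.021,0.022],[-0.001,0.031,0.033],[-0.001,0.042,0.044],[-0.001,0.052,0.054]], "rotation": [[0.119,0.004,0.001],[0.239,0.004,0.001],[0.359,0.004,0.001],[0.479,0.005,0.001],[0.599,0.005,0]]}}

```text
clock: 13.68
eef_pos: [0.4601, 0.16, 0.2505]
tool_rot: [-3.139, -0.001, -0.069]
wrist_force: [1.0, -0.5, -1.9]
width: 0.207
```

Emit:
{"method": "carry_out", "body": {"fingers": [1,1,1,1,1], "delta_pos": [[0.002,0.009,0.017],[0.004,0.018,0.034],[0.006,0.027,0.051],[0.008,0.036,0.068],[0.011,0.045,0.085]], "rotation": [[0,0,0.142],[0,0,0.283],[0,0,0.425],[0,0,0.566],[0,0,0.708]]}}

```text
clock: 14.3
eef_pos: [0.4679, 0.1143, 0.1645]
tool_rot: [3.141, -0.0, -0.782]
wrist_force: [0.1, -0.1, -2.7]
width: 0.208
```

Emit:
{"method": "carry_out", "body": {"fingers": [1,1,1,1,1], "delta_pos": [[0.007,0.005,0.017],[0.015,0.011,0.034],[0.022,0.016,0.051],[0.03,0.022,0.068],[0.037,0.027,0.085]], "rotation": [[0,0,0.142],[0,0,0.283],[0,0,0.425],[0,0,0.566],[0,0,0.708]]}}

```text
clock: 14.92
eef_pos: [0.4754, 0.0692, 0.0796]
tool_rot: [3.141, -0.001, -1.49]
wrist_force: [-0.7, 0.3, -1.9]
width: 0.209
```

Emit:
{"method": "carry_out", "body": {"fingers": [1,1,1,1,1], "delta_pos": [[0,0,0.012],[0,0,0.024],[0,0,0.034],[0,0,0.04],[0,0,0.04]], "rotation": [[0,0,0],[0,0,0],[0,0,0],[0,0,0],[0,0,0]]}}

```text
clock: 15.55
eef_pos: [0.4755, 0.0699, 0.0398]
tool_rot: [3.141, 0.0, -1.485]
wrist_force: [0.4, -0.4, -2.0]
width: 0.206
```

Emit:
{"method": "carry_out", "body": {"fingers": [1,1,-0.3,-0.3,-0.3], "delta_pos": [[0,0,0],[0,0,0.001],[0,0,0.001],[0,0,0.001],[0,0,0.001]], "rotation": [[0,0,0],[0,0,0],[0,0,0],[0,0,0],[0,0,0]]}}

```text
clock: 16.18
eef_pos: [0.4759, 0.0697, 0.0394]
tool_rot: [-3.141, -0.0, -1.485]
wrist_force: [-0.1, 0.1, -0.3]
width: 0.467
```

```bash
python3 - <<'E'
from h import *
h0=here();a=h0[0];u=np.array([.4755,.07,.30]);e=np.array([.465,.16,.30])
w=[pose(a+(u-a)*i/5,-1.486,0) for i in range(1,6)]+[pose(u+(e-u)*i/9,-1.486+1.416*i/9,0) for i in range(1,10)]+[pose(e,-.07,0)]
plan(h0,w)
E
```

```text
[[-0.0, 0.0, -0.052], [-0.0, 0.0, -0.104], [-0.0, 0.0, -0.156], [-0.0, 0.0, -0.208], [-0.0, 0.0, -0.261]]
[[-0.001, -0.0, 0.001], [-0.001, -0.0, 0.001], [-0.001, -0.0, 0.001], [-0.001, -0.0, 0.001], [-0.001, -0.0, 0.001]]
[[-0.01, 0.0, 0.0], [-0.02, 0.001, 0.0], [-0.03, 0.001, 0.0], [-0.04, 0.001, 0.0], [-0.05, 0.002, 0.0]]
[[-0.0, 0.0, -0.157], [0.0, 0.0, -0.315], [0.0, 0.0, -0.472], [0.0, 0.0, -0.629], [-0.0, 0.0, -0.787]]
[[-0.007, -0.007, -0.0], [-0.015, -0.014, -0.0], [-0.022, -0.021, -0.0], [-0.029, -0.028, -0.0], [-0.029, -0.028, -0.0]]
[[-0.0, 0.0, -0.157], [0.0, 0.0, -0.315], [-0.0, 0.0, -0.472], [0.0, 0.0, -0.629], [0.0, 0.0, -0.629]]
```

Emit:
{"method": "carry_out", "body": {"fingers": [-0.3,-0.3,-0.3,-0.3,-0.3], "delta_pos": [[0,0,-0.05],[0,0,-0.104],[0,0,-0.156],[0,0,-0.208],[0,0,-0.26]], "rotation": [[0,0,0],[0,0,0],[0,0,0],[0,0,0],[0,0,0]]}}

```text
clock: 16.8
eef_pos: [0.4753, 0.0697, 0.301]
tool_rot: [-3.141, -0.0, -1.485]
wrist_force: [0.9, -0.8, -0.2]
width: 0.648
```

Emit:
{"method": "carry_out", "body": {"fingers": [1,1,1,1,1], "delta_pos": [[-0.01,0,0],[-0.02,0.001,0],[-0.03,0.001,0],[-0.04,0.001,0],[-0.05,0.002,0]], "rotation": [[0,0,-0.157],[0,0,-0.315],[0,0,-0.472],[0,0,-0.629],[0,0,-0.787]]}}

```text
clock: 17.42
eef_pos: [0.4692, 0.1197, 0.2991]
tool_rot: [-3.141, -0.0, -0.693]
wrist_force: [0.3, -0.1, 0.1]
width: 0.185
```

Emit:
{"method": "carry_out", "body": {"fingers": [1,1,1,1,1], "delta_pos": [[-0.007,-0.007,0],[-0.015,-0.014,0],[-0.022,-0.021,0],[-0.029,-0.028,0],[-0.029,-0.028,0]], "rotation": [[0,0,-0.157],[0,0,-0.315],[0,0,-0.472],[0,0,-0.629],[0,0,-0.629]]}}

```text
clock: 18.05
eef_pos: [0.465, 0.1598, 0.2991]
tool_rot: [3.142, -0.0, -0.07]
wrist_force: [-0.2, 0.5, -0.3]
width: 0.006
```

```bash
python3 - <<'E'
from h import *
np.set_printoptions(precision=4,suppress=True)
s=sense();print(s['eef_pos'],s['tool_rot'])
im=snap('wrist','w6.png');t=snap('scene','s6.png');u=snap('top','t6.png')
cv2.imwrite('pics/c6.png',np.vstack([im[0:270,:,::-1],np.hstack([cv2.resize(t[110:260,270:410],(280,300))[:,:,::-1],cv2.resize(u[130:280,170:310],(280,300))[:,:,::-1]])]))
E
```

```text
[0.465  0.1598 0.2991] [ 3.1416 -0.0002 -0.0702]
```

View pics/c6.png

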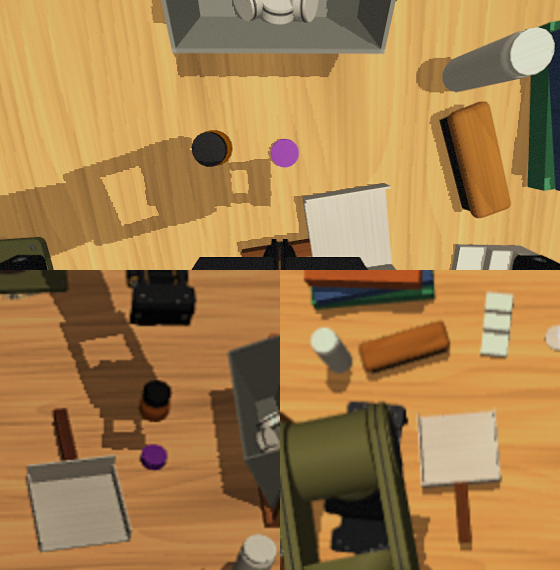

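All three tins lie in the bin (wrist view (245–305, 8)), and the pan lies flat at (348,225). Now the bin.

Emit:
{"method": "carry_out", "body": {"fingers": [1,1,1,1,1], "delta_pos": [[0,-0.05,0.02],[0,-0.1,0.05],[0,-0.1,0.1],[0,-0.1,0.15],[0,-0.1,0.17]], "rotation": [[0,0,0],[0,0,0],[0,0,0],[0,0,0],[0,0,0]]}}

```text
clock: 18.82
eef_pos: [0.4702, 0.2582, 0.1255]
tool_rot: [3.139, 0.005, -0.071]
wrist_force: [0.3, -1.0, 0.0]
width: 0.008
```

Emit:
{"method": "carry_out", "body": {"fingers": [1,1,1,1,1], "delta_pos": [[0,-0.012,0],[0,-0.024,0],[0,-0.036,0],[0,-0.048,0],[0,-0.06,0]], "rotation": [[0,0,0],[0,0,0],[0,0,0],[0,0,0],[0,0,0]]}}

```text
clock: 19.45
eef_pos: [0.4766, 0.3202, 0.1299]
tool_rot: [-3.141, -0.001, -0.069]
wrist_force: [0.9, -2.1, 0.8]
width: 0.005
```

Emit:
{"method": "carry_out", "body": {"fingers": [1,1,1,1,1], "delta_pos": [[0,-0.006,0],[0,-0.012,0],[0,-0.018,0],[0,-0.022,0],[0,-0.025,0]], "rotation": [[0,0,0],[0,0,0],[0,0,0],[0,0,0],[0,0,0]]}}

```text
clock: 20.08
eef_pos: [0.4779, 0.3442, 0.1289]
tool_rot: [-3.142, 0.0, -0.069]
wrist_force: [-0.4, -0.1, 0.0]
width: 0.004
```

Emit:
{"method": "carry_out", "body": {"fingers": [1,1,1,1], "delta_pos": [[0,-0.003,0],[0,-0.006,0],[0,-0.006,0],[0,-0.006,0]], "rotation": [[0,0,0],[0,0,0],[0,0,0],[0,0,0]]}}

```text
clock: 20.58
eef_pos: [0.4783, 0.35, 0.129]
tool_rot: [-3.142, -0.0, -0.069]
wrist_force: [-1.1, -0.3, -0.1]
width: 0.007
```

Emit:
{"method": "carry_out", "body": {"fingers": [1,1,1,1], "delta_pos": [[0,-0.002,0],[0,-0.004,0],[0,-0.004,0],[0,-0.004,0]], "rotation": [[0,0,0],[0,0,0],[0,0,0],[0,0,0]]}}

```text
clock: 21.08
eef_pos: [0.4786, 0.3539, 0.129]
tool_rot: [3.141, -0.0, -0.069]
wrist_force: [-1.0, -1.4, 0.3]
width: 0.01
```

```bash
python3 - <<'E'
from h import *
t=snap('scene','s7.png');im=snap('wrist','w7.png')
cv2.imwrite('pics/c7.png',np.hstack([cv2.resize(t[110:260,330:500],(510,450))[:,:,::-1],cv2.resize(im,(280,210))[:,:,::-1].repeat(2,0)[:420].__getitem__(slice(None)) if 0 else cv2.copyMakeBorder(cv2.resize(im,(280,210))[:,:,::-1],0,240,0,0,cv2.BORDER_CONSTANT)]))
E
```

```text
(no output)
```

View pics/c7.png

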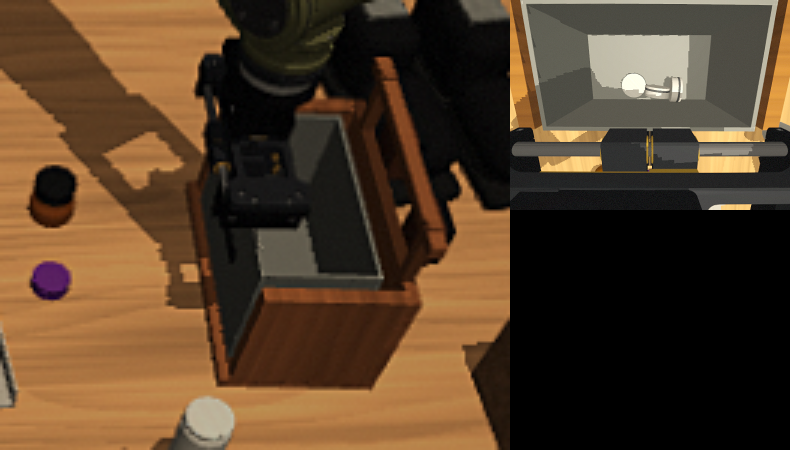

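```bash
python3 - <<'E'
from h import *
np.set_printoptions(precision=4,suppress=True)
c=calibration('wrist')
for z in(.13,.143):
    for u in((536-510,128),(755-510,128)):print('wrist front rim',z,onz('wrist',(u[0]*2,u[1]*2),z,c))
print('tip in crop',(proj('scene',[.478,.354,.11])-[330,110])*3)
f=lambda u,v:(330+u/3,110+v/3)
for p in((195,185),(215,355),(228,372)):print('front rim sc',onz('scene',f(*p),.143))
for p in((382,280),(340,117)):print('back rim sc',onz('scene',f(*p),.143),onz('scene',f(*p),.155))
im=cv2.imread('pics/w7.png');cv2.imwrite('pics/c8.png',cv2.resize(im[200:330,150:420],None,fx=2.5,fy=2.5))
E
```

```text
wrist front rim 0.13 [0.363  0.3711 0.13  ]
wrist front rim 0.13 [0.5884 0.3557 0.13  ]
wrist front rim 0.143 [0.3735 0.3758 0.143 ]
wrist front rim 0.143 [0.5794 0.3617 0.143 ]
tip in crop [221.2055 210.4673]
front rim sc [0.4733 0.3224 0.143 ]
front rim sc [0.6617 0.3014 0.143 ]
front rim sc [0.6791 0.3088 0.143 ]
back rim sc [0.5898 0.4677 0.143 ] [0.5984 0.4612 0.155 ]
back rim sc [0.3926 0.4829 0.143 ] [0.4038 0.4761 0.155 ]
```

View pics/c8.png

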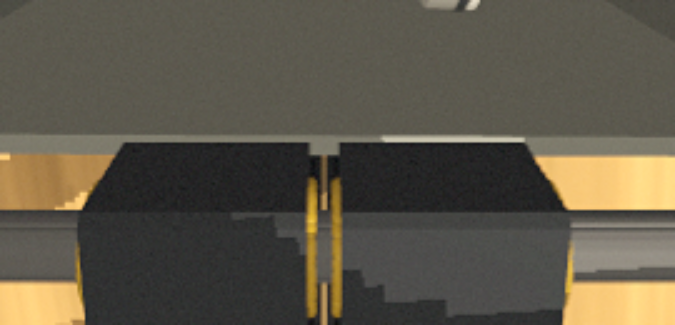

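The rim measures z ≈ 0.143 with a 0.205 m width, so the bin is nearly shut and the finger is outside it. Pushing on until the force rises.

Emit:
{"method": "carry_out", "body": {"fingers": [1,1,1,1], "delta_pos": [[0,-0.002,0],[0,-0.003,0],[0,-0.003,0],[0,-0.003,0]], "rotation": [[0,0,0],[0,0,0],[0,0,0],[0,0,0]]}}

```text
clock: 21.68
eef_pos: [0.4786, 0.354, 0.1291]
tool_rot: [3.135, 0.001, -0.069]
wrist_force: [-2.2, -12.6, 5.5]
width: 0.008
```

Emit:
{"method": "carry_out", "body": {"fingers": [1,1,1,1], "delta_pos": [[0,-0.002,0],[0,-0.003,0],[0,-0.003,0],[0,-0.003,0]], "rotation": [[0,0,0],[0,0,0],[0,0,0],[0,0,0]]}}

```text
clock: 22.18
eef_pos: [0.4786, 0.3541, 0.1291]
tool_rot: [3.128, 0.003, -0.069]
wrist_force: [-4.4, -23.0, 9.5]
width: 0.002
```

It is against the stop, with 23 N and no more travel. Backing off, then looking again.

Emit:
{"method": "carry_out", "body": {"fingers": [1,1,1,1,1], "delta_pos": [[0,0.02,0],[0,0.06,0],[0,0.1,-0.02],[0,0.13,-0.07],[0,0.16,-0.12]], "rotation": [[0,0,0],[0,0,0],[0,0,0],[0,0,0],[0,0,0]]}}

```text
clock: 22.8
eef_pos: [0.4674, 0.1994, 0.2499]
tool_rot: [-3.141, 0.0, -0.069]
wrist_force: [0.1, -0.0, 0.3]
width: 0.007
```

```bash
python3 - <<'E'
from h import *
np.set_printoptions(precision=4,suppress=True)
print(sense()['eef_pos'],sense()['tool_rot'])
t=snap('scene','s9.png')[:,:,::-1];u=snap('top','t9.png')[:,:,::-1]
s=lambda im,y,x,h,w,f:cv2.resize(im[y:y+h,x:x+w],None,fx=f,fy=f,interpolation=cv2.INTER_CUBIC)
cv2.imwrite('pics/c9.png',np.vstack([np.hstack([s(u,180,330,100,133,3),s(t,150,80,100,133,3)]),np.hstack([s(t,110,330,100,133,3),s(u,180,90,100,133,3)])]))
E
```

```text
[0.4674 0.1994 0.2499] [-3.1407  0.     -0.0693]
```

View pics/c9.png

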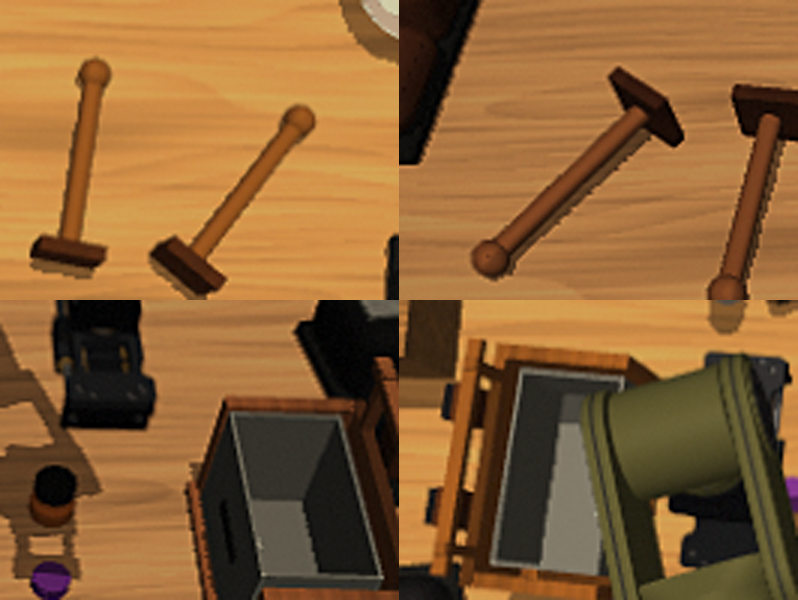

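The bin is shut with its rim flush, and the posts have not moved. Fitting the posts and planning the first swing-up.

```bash
cat >> h.py <<'E'
def swing(knob,yaw,L,phi1=1.4,n=15,tilt0=-.44):
    d=np.array([np.cos(yaw),np.sin(yaw),0]);z=np.array([0,0,1.]);ty=yaw-np.pi/2
    f0=-np.arcsin(.017/L); piv=np.r_[knob,0]-d*(L*np.cos(f0)-.035*np.sin(f0))
    off=pose([0,0,0],ty,tilt0)[1].inv().apply([0,0,.006])
    w=[]
    for i in range(n+1):
        f=f0+(phi1-f0)*i/n; k=piv+d*(L*np.cos(f)-.035*np.sin(f))+z*(L*np.sin(f)+.035*np.cos(f))
        R=pose([0,0,0],ty,tilt0+f-f0)[1]; w.append((k+R.apply(off),R))
    return w
E
python3 - <<'E'
from h import *
np.set_printoptions(precision=3,suppress=True)
F=lambda u,v:(330+u/3,180+v/3)
for n,k,s,e in(('A',(94,74),(72,238),((31,262),(104,276))),('B',(299,120),(202,249),((150,258),(210,294)))):
    K=onz('top',F(*k),.018);S=onz('top',F(*s),.031);E=(onz('top',F(*e[0]),0)+onz('top',F(*e[1]),0))/2
    print(n,K,S,E,'yaw',np.arctan2(*(K-S)[1::-1]),np.arctan2(*(K-E)[1::-1]),'len',np.hypot(*(K-E)[:2]))
w=swing([.6165,-.259],-.155,.212)
h0=here();R0=w[0][1];hov=w[0][0]+np.array([0,0,.13])
from scipy.spatial.transform import Slerp
sl=Slerp([0,1],Ro.concatenate([h0[1],R0]))
ap=[(h0[0]+(hov-h0[0])*i/10,sl(i/10)) for i in range(1,11)]
ap+=[(hov+(w[0][0]-hov)*s,R0) for s in(.3,.65,.9,1,1)]
print(h0[0],hov);plan(h0,ap);print('--swing');plan(w[0],w[1:]);print(w[-1][0])
E
```

```text
A [ 0.613 -0.261  0.018] [ 0.431 -0.232  0.031] [ 0.399 -0.232  0.   ] yaw -0.15662923805236306 -0.13433255576638536 len 0.2164661264063503
B [ 0.565 -0.489  0.018] [ 0.421 -0.373  0.031] [ 0.393 -0.356  0.   ] yaw -0.6800219538411405 -0.6589296714051837 len 0.21807237796275647
[0.471 0.2   0.257] [ 0.617 -0.259  0.154]
[[0.018, 0.045, 0.01], [0.035, 0.089, 0.021], [0.053, 0.134, 0.031], [0.071, 0.179, 0.041], [0.088, 0.224, 0.051]]
[[-0.035, -0.037, 0.162], [-0.07, -0.074, 0.325], [-0.105, -0.111, 0.487], [-0.139, -0.148, 0.65], [-0.174, -0.184, 0.812]]
[[0.046, 0.015, 0.01], [0.091, 0.031, 0.019], [0.137, 0.046, 0.029], [0.183, 0.062, 0.039], [0.228, 0.077, 0.048]]
[[-0.035, -0.037, 0.162], [-0.07, -0.074, 0.325], [-0.105, -0.111, 0.487], [-0.139, -0.148, 0.65], [-0.174, -0.184, 0.812]]
[[0.0, -0.017, 0.035], [0.0, -0.036, 0.076], [0.0, -0.05, 0.106], [0.0, -0.055, 0.118], [0.0, -0.055, 0.118]]
[[-0.0, -0.0, 0.0], [-0.0, -0.0, 0.0], [-0.0, -0.0, 0.0], [-0.0, -0.0, 0.0], [-0.0, -0.0, 0.0]]
--swing
[[0.0, 0.012, -0.018], [0.0, 0.026, -0.034], [0.0, 0.041, -0.049], [0.0, 0.058, -0.062], [-0.0, 0.075, -0.073]]
[[0.099, 0.0, 0.0], [0.197, 0.0, -0.0], [0.296, 0.0, 0.0], [0.395, 0.0, -0.0], [0.493, 0.0, -0.0]]
[[0.0, 0.012, -0.018], [0.0, 0.026, -0.034], [0.0, 0.041, -0.049], [0.0, 0.058, -0.062], [0.0, 0.075, -0.073]]
[[0.099, 0.0, 0.0], [0.197, 0.0, 0.0], [0.296, 0.0, 0.0], [0.395, -0.0, 0.0], [0.493, 0.0, 0.0]]
[[0.0, 0.012, -0.018], [-0.0, 0.026, -0.034], [0.0, 0.041, -0.049], [0.0, 0.058, -0.062], [0.0, 0.075, -0.073]]
[[0.099, 0.0, 0.0], [0.197, 0.0, 0.0], [0.296, 0.0, -0.0], [0.395, 0.0, 0.0], [0.493, 0.0, 0.0]]
[ 0.401 -0.225  0.215]
```

Emit:
{"method": "carry_out", "body": {"fingers": [-0.3,-0.3,-0.3,-0.3,-0.3], "delta_pos": [[0.018,0.045,0.01],[0.035,0.089,0.021],[0.053,0.134,0.031],[0.071,0.179,0.041],[0.088,0.224,0.051]], "rotation": [[-0.035,-0.037,0.162],[-0.07,-0.074,0.325],[-0.105,-0.111,0.487],[-0.139,-0.148,0.65],[-0.174,-0.184,0.812]]}}

```text
clock: 23.52
eef_pos: [0.5406, -0.0302, 0.1971]
tool_rot: [2.914, 0.096, -0.901]
wrist_force: [0.6, 0.4, 0.8]
width: 0.471
```

Emit:
{"method": "carry_out", "body": {"fingers": [-0.3,-0.3,-0.3,-0.3,-0.3], "delta_pos": [[0.046,0.015,0.01],[0.091,0.031,0.019],[0.137,0.046,0.029],[0.183,0.062,0.039],[0.228,0.077,0.048]], "rotation": [[-0.035,-0.037,0.162],[-0.07,-0.074,0.325],[-0.105,-0.111,0.487],[-0.139,-0.148,0.65],[-0.174,-0.184,0.812]]}}

```text
clock: 24.15
eef_pos: [0.6136, -0.2588, 0.1454]
tool_rot: [2.69, -0.006, -1.728]
wrist_force: [-0.2, 0.1, -0.2]
width: 0.652
```

```bash
python3 - <<'E'
from h import *
np.set_printoptions(precision=4,suppress=True)
w=swing([.615,-.26],-.15,.212)
c=calibration('wrist');im=snap('wrist','w10.png');h0=here();print(h0[0],sense()['tool_rot'])
print('knob expected px',proj('wrist',[.615,-.26,.018]))
cv2.imwrite('pics/c10.png',im[:,:,::-1])
plan(h0,[(w[0][0]+np.array([0,0,.06]),w[0][1]),w[0]])
E
```

```text
[ 0.6134 -0.2647  0.142 ] [ 2.6875 -0.0106 -1.7356]
knob expected px [271.7408 152.103 ]
[[-0.006, -0.026, 0.052], [-0.006, -0.052, 0.106]]
[[0.014, -0.003, -0.018], [0.014, -0.003, -0.018]]
```

View pics/c10.png

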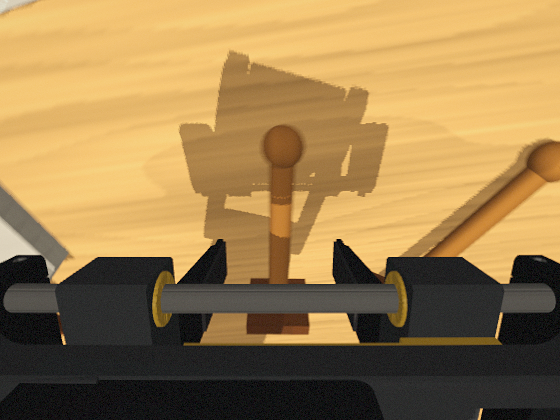

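Knob at (283,146), about 10 px from where it was expected, probably because the arm was still settling. Re-measuring at rest.

Emit:
{"method": "carry_out", "body": {"fingers": [-0.3,-0.3,-0.3], "delta_pos": [[0,0,0],[0,0,0],[0,0,0]], "rotation": [[0,0,0],[0,0,0],[0,0,0]]}}

```text
clock: 24.58
eef_pos: [0.6133, -0.2565, 0.1478]
tool_rot: [2.692, -0.006, -1.721]
wrist_force: [-0.7, 0.3, 0.2]
width: 0.65
```

```bash
python3 - <<'E'
from h import *
np.set_printoptions(precision=4,suppress=True)
h0=here();c=calibration('wrist');im=snap('wrist','w11.png');print(h0[0],sense()['tool_rot'])
g=cv2.GaussianBlur(cv2.cvtColor(im,cv2.COLOR_RGB2HSV),(5,5),0)
pr=proj('wrist',[.615,-.26,.018]);print(pr,g[146,283],g[146,240])
gr=cv2.cvtColor(im,cv2.COLOR_RGB2GRAY)
ci=cv2.HoughCircles(cv2.medianBlur(gr,5),cv2.HOUGH_GRADIENT,1,100,param1=80,param2=12,minRadius=14,maxRadius=26)
for q in ci[0]:
    if abs(q[0]-pr[0])<60 and abs(q[1]-pr[1])<60: print(q,onz('wrist',q[:2].astype(float),.018,c))
w=swing([.615,-.26],-.15,.212)
plan(h0,[(w[0][0]+np.array([0,0,.06]),w[0][1]),w[0]])
E
```

```text
[ 0.6133 -0.2565  0.1478] [ 2.6919 -0.0063 -1.7211]
[282.0815 147.6871] [ 14 184 140] [ 17 146 176]
[282.5 145.5  21.6] [ 0.617  -0.2605  0.018 ]
[[0.003, -0.03, 0.057], [0.002, -0.056, 0.111]]
[[0.01, -0.005, -0.003], [0.01, -0.005, -0.003]]
```

Knob at (0.616, −0.260), which matches. Descend and grip.

Emit:
{"method": "carry_out", "body": {"fingers": [-0.3,-0.3,-0.3,-0.3,-0.3], "delta_pos": [[0.003,-0.02,0.04],[0.003,-0.04,0.08],[0.003,-0.052,0.102],[0.003,-0.057,0.111],[0.003,-0.057,0.111]], "rotation": [[0.01,-0.005,0],[0.01,-0.005,0],[0.01,-0.005,0],[0.01,-0.005,0],[0.01,-0.005,0]]}}

```text
clock: 25.25
eef_pos: [0.6162, -0.262, 0.0231]
tool_rot: [2.702, -0.002, -1.725]
wrist_force: [-0.5, -0.3, -0.3]
width: 0.65
```

Emit:
{"method": "carry_out", "body": {"fingers": [1,1,1,1,1], "delta_pos": [[0,0,0],[0,0,0],[0,0,0],[0,0,0],[0,0,0]], "rotation": [[0,0,0],[0,0,0],[0,0,0],[0,0,0],[0,0,0]]}}

```text
clock: 25.88
eef_pos: [0.6158, -0.2621, 0.0227]
tool_rot: [2.701, -0.002, -1.725]
wrist_force: [0.8, -0.2, 3.3]
width: 0.365
```

Emit:
{"method": "carry_out", "body": {"fingers": [1,1,1,1,1], "delta_pos": [[0,0.012,-0.018],[0,0.026,-0.034],[0,0.041,-0.049],[0,0.058,-0.062],[0,0.075,-0.073]], "rotation": [[0.099,0,0],[0.197,0,0],[0.296,0,0],[0.395,0,0],[0.493,0,0]]}}

```text
clock: 26.5
eef_pos: [0.5787, -0.2561, 0.1206]
tool_rot: [-3.087, -0.002, -1.725]
wrist_force: [-0.3, -0.6, -1.3]
width: 0.364
```

```bash
python3 - <<'E'
from h import *
np.set_printoptions(precision=4,suppress=True)
s=sense();print(s['wrist_force'],s['joint_positions'],s['width']);t=snap('scene','s11.png')[:,:,::-1];im=snap('wrist','w12.png')[:,:,::-1]
cv2.imwrite('pics/c11.png',np.hstack([cv2.resize(t[90:250,100:280],(540,480)),cv2.copyMakeBorder(cv2.resize(im,(260,195)),0,285,0,0,cv2.BORDER_CONSTANT)]))
E
```

```text
[-0.252  -0.6351 -1.299 ] [-0.5089  0.1496  1.82    0.0193  1.1201  1.2082] 0.36441142627903533
```

View pics/c11.png

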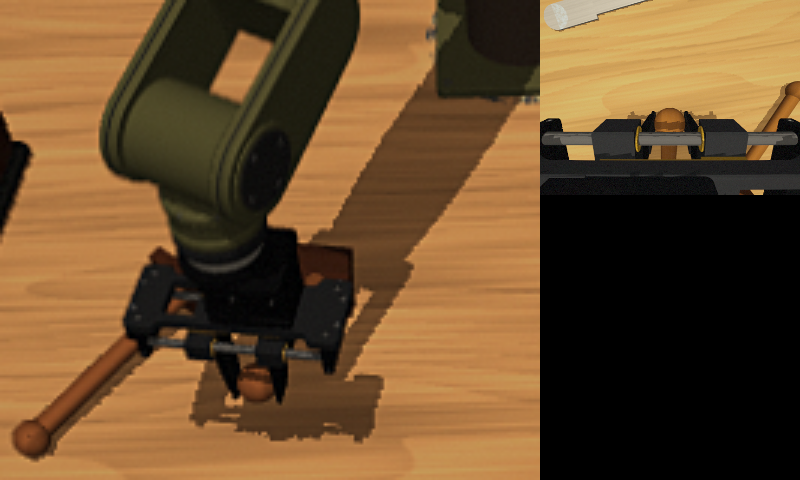

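Emit:
{"method": "carry_out", "body": {"fingers": [1,1,1,1,1], "delta_pos": [[0,0.012,-0.018],[0,0.026,-0.034],[0,0.041,-0.049],[0,0.058,-0.062],[0,0.075,-0.073]], "rotation": [[0.099,0,0],[0.197,0,0],[0.296,0,0],[0.395,0,0],[0.493,0,0]]}}

```text
clock: 27.22
eef_pos: [0.5015, -0.244, 0.1894]
tool_rot: [-2.595, -0.002, -1.724]
wrist_force: [0.9, -0.3, 0.7]
width: 0.367
```

Emit:
{"method": "carry_out", "body": {"fingers": [1,1,1,1,1], "delta_pos": [[0,0.012,-0.018],[0,0.026,-0.034],[0,0.041,-0.049],[0,0.058,-0.062],[0,0.075,-0.073]], "rotation": [[0.099,0,0],[0.197,0,0],[0.296,0,0],[0.395,0,0],[0.493,0,0]]}}

```text
clock: 27.85
eef_pos: [0.4007, -0.2282, 0.2139]
tool_rot: [-2.1, -0.002, -1.723]
wrist_force: [-0.7, 1.9, 0.2]
width: 0.366
```

```bash
python3 - <<'E'
from h import *
np.set_printoptions(precision=4,suppress=True)
s=sense();print(s['eef_pos'],s['tool_rot'],s['wrist_force'],s['moment'],s['joint_positions'],s['width'])
w=swing([.616,-.26],-.155,.212);print(w[-1][0],w[-1][1].as_euler('xyz'))
E
```

```text
[ 0.4007 -0.2282  0.2139] [-2.1004 -0.0025 -1.7232] [-0.6746  1.8914  0.226 ] [0.2163 0.7931 0.061 ] [-1.0646 -0.8572  2.6349  1.0559  0.8999  0.1585] 0.36564193627413105
[ 0.4001 -0.2263  0.2154] [-2.1013  0.     -1.7258]
```

Emit:
{"method": "carry_out", "body": {"fingers": [1,1,1,1], "delta_pos": [[0,0.006,-0.009],[0,0.011,-0.017],[0,0.011,-0.017],[0,0.011,-0.017]], "rotation": [[0,0,0],[0,0,0],[0,0,0],[0,0,0]]}}

```text
clock: 28.35
eef_pos: [0.3811, -0.2253, 0.2124]
tool_rot: [-2.104, -0.001, -1.724]
wrist_force: [-0.5, 0.8, 1.4]
width: 0.363
```

Emit:
{"method": "carry_out", "body": {"fingers": [0,-0.3,-0.5,-0.5,-0.5], "delta_pos": [[0,0,0],[0,0,0],[0,0,0],[0,0,0],[0,0,0]], "rotation": [[0,0,0],[0,0,0],[0,0,0],[0,0,0],[0,0,0]]}}

```text
clock: 28.98
eef_pos: [0.3807, -0.2252, 0.2119]
tool_rot: [-2.104, -0.002, -1.725]
wrist_force: [-0.4, 0.5, -0.1]
width: 0.74
```

```bash
python3 - <<'E'
from h import *
np.set_printoptions(precision=4,suppress=True)
s=sense();print(s['eef_pos'],s['tool_rot'],s['wrist_force'],s['joint_positions'],s['width'])
t=snap('scene','s12.png')[:,:,::-1];im=snap('wrist','w13.png')[:,:,::-1]
cv2.imwrite('pics/c12.png',np.hstack([cv2.resize(t[70:250,100:280],(480,480)),cv2.copyMakeBorder(cv2.resize(im,(320,240)),0,240,0,0,cv2.BORDER_CONSTANT)]))
E
```

```text
[ 0.3807 -0.2252  0.2119] [-2.1038 -0.0018 -1.7252] [-0.3635  0.5414 -0.125 ] [-1.1303 -0.9357  2.6687  1.0348  0.9774  0.1705] 0.7401781599725894
```

View pics/c12.png

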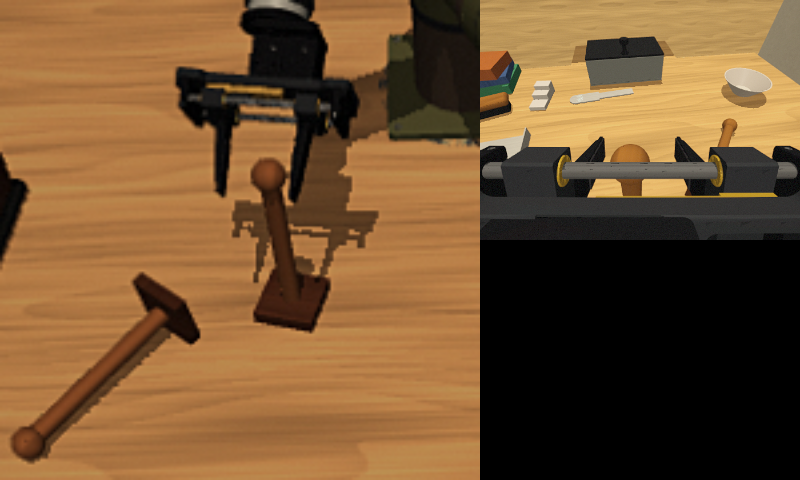

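Post A stands upright in the scene view: foot (290,300), knob (268,175). Lifting clear and planning post B. I shift its pivot 60 mm outward during the swing so that the gripper stays clear of post A.

```bash
python3 - <<'E'
from h import *
from scipy.spatial.transform import Slerp
np.set_printoptions(precision=4,suppress=True)
h0=here();w=swing([.566,-.489],-.67,.216,tilt0=-.6);R0=w[0][1]
u=h0[0]+np.array([0,0,.13]);hov=w[0][0]+np.array([0,0,.12])
sl=Slerp([0,1],Ro.concatenate([h0[1],R0]))
ap=[(h0[0]+(u-h0[0])*min(1,i/4),h0[1]) for i in range(1,6)]+[(u+(hov-u)*i/10,sl(i/10)) for i in range(1,11)]
print(h0[0],u,hov);plan(h0,ap)
E
```

```text
[ 0.3807 -0.2252  0.2119] [ 0.3807 -0.2252  0.3419] [ 0.566  -0.489   0.1439]
[[0.0, -0.028, -0.017], [0.0, -0.056, -0.033], [0.0, -0.084, -0.05], [0.0, -0.112, -0.066], [0.0, -0.112, -0.066]]
[[0.0, 0.0, 0.0], [0.0, 0.0, 0.0], [0.0, 0.0, 0.0], [0.0, 0.0, 0.0], [0.0, 0.0, 0.0]]
[[0.023, 0.006, 0.029], [0.046, 0.011, 0.059], [0.07, 0.017, 0.088], [0.093, 0.023, 0.117], [0.116, 0.029, 0.147]]
[[-0.16, 0.012, 0.056], [-0.32, 0.025, 0.113], [-0.479, 0.037, 0.169], [-0.639, 0.049, 0.225], [-0.799, 0.062, 0.282]]
[[0.019, -0.023, 0.023], [0.038, -0.046, 0.047], [0.057, -0.069, 0.07], [0.075, -0.092, 0.094], [0.094, -0.115, 0.117]]
[[-0.16, 0.012, 0.056], [-0.32, 0.025, 0.113], [-0.479, 0.037, 0.169], [-0.639, 0.049, 0.225], [-0.799, 0.062, 0.282]]
```

Emit:
{"method": "carry_out", "body": {"fingers": [-0.5,-0.5,-0.5,-0.5,-0.5], "delta_pos": [[0,-0.028,-0.017],[0,-0.056,-0.033],[0,-0.084,-0.05],[0,-0.112,-0.066],[0,-0.112,-0.066]], "rotation": [[0,0,0],[0,0,0],[0,0,0],[0,0,0],[0,0,0]]}}

```text
clock: 29.7
eef_pos: [0.3811, -0.2254, 0.3457]
tool_rot: [-2.1, -0.006, -1.725]
wrist_force: [-0.0, -0.3, -0.4]
width: 0.75
```

Emit:
{"method": "carry_out", "body": {"fingers": [-0.3,-0.3,-0.3,-0.3,-0.3], "delta_pos": [[0.023,0.006,0.029],[0.046,0.011,0.059],[0.07,0.017,0.088],[0.093,0.023,0.117],[0.116,0.029,0.147]], "rotation": [[-0.16,0.012,0.056],[-0.32,0.025,0.113],[-0.479,0.037,0.169],[-0.639,0.049,0.225],[-0.799,0.062,0.282]]}}

```text
clock: 30.32
eef_pos: [0.4739, -0.3572, 0.2406]
tool_rot: [-2.929, 0.111, -1.984]
wrist_force: [0.0, -0.1, 1.0]
width: 0.648
```

Emit:
{"method": "carry_out", "body": {"fingers": [-0.3,-0.3,-0.3,-0.3,-0.3], "delta_pos": [[0.019,-0.023,0.023],[0.038,-0.046,0.047],[0.057,-0.069,0.07],[0.075,-0.092,0.094],[0.094,-0.115,0.117]], "rotation": [[-0.16,0.012,0.056],[-0.32,0.025,0.113],[-0.479,0.037,0.169],[-0.639,0.049,0.225],[-0.799,0.062,0.282]]}}

```text
clock: 30.95
eef_pos: [0.5666, -0.4888, 0.1415]
tool_rot: [2.535, -0.001, -2.242]
wrist_force: [1.4, -1.6, -0.1]
width: 0.652
```

Emit:
{"method": "carry_out", "body": {"fingers": [-0.3,-0.3,-0.3,-0.3], "delta_pos": [[0,0,0],[0,0,0],[0,0,0],[0,0,0]], "rotation": [[0,0,0],[0,0,0],[0,0,0],[0,0,0]]}}

```text
clock: 31.45
eef_pos: [0.5665, -0.4888, 0.1493]
tool_rot: [2.55, -0.001, -2.241]
wrist_force: [0.6, 0.7, -0.2]
width: 0.65
```

```bash
python3 - <<'E'
from h import *
np.set_printoptions(precision=4,suppress=True)
h0=here();c=calibration('wrist');im=snap('wrist','w14.png');print(h0[0],sense()['tool_rot'],sense()['joint_positions'])
pr=proj('wrist',[.566,-.489,.018]);print(pr)
gr=cv2.cvtColor(im,cv2.COLOR_RGB2GRAY)
ci=cv2.HoughCircles(cv2.medianBlur(gr,5),cv2.HOUGH_GRADIENT,1,60,param1=80,param2=11,minRadius=14,maxRadius=28)
for q in ci[0]:
    if abs(q[0]-pr[0])<90 and abs(q[1]-pr[1])<90: print(q,onz('wrist',q[:2].astype(float),.018,c))
# shaft yaw: brown mask below knob
hsv=cv2.cvtColor(im,cv2.COLOR_RGB2HSV);m=((hsv[...,1]>165)&(hsv[...,0]<16)).astype(np.uint8)
print('mask rows',[(r,np.flatnonzero(m[r,150:420])[[0,-1]]+150 if m[r,150:420].any() else None) for r in range(130,260,15)])
E
```

```text
[ 0.5665 -0.4888  0.1493] [ 2.5487 -0.0008 -2.2411] [-0.7642  0.7567  1.0373 -0.0568  1.9379  1.4729]
[280.2223 129.596 ]
[278.5 127.5  22.4] [ 0.5682 -0.489   0.018 ]
mask rows [(130, array([258, 300])), (145, array([265, 292])), (160, array([266, 290])), (175, array([266, 288])), (190, array([266, 287])), (205, array([267, 287])), (220, array([267, 286])), (235, array([267, 285])), (250, array([267, 284]))]
```

Knob at (0.567, −0.489), shaft aligned with the tool. Descent and swing with the moving pivot:

```bash
python3 - <<'E'
from h import *
h0=here();w=swing([.567,-.489],-.67,.216,phi1=1.45,n=15,tilt0=-.6);d=np.array([np.cos(-.67),np.sin(-.67),0])
w=[(p+d*.06*min(1,max(0,(i-2)/9)),R) for i,(p,R) in enumerate(w)]
hov=h0[0]
plan(h0,[(hov+(w[0][0]-hov)*s,w[0][1]) for s in(.3,.65,.9,1,1)]);plan(w[0],w[1:]);print(w[0][0],w[-1][0],w[-1][1].as_euler('xyz'))
E
```

```text
[[-0.0, -0.021, 0.031], [-0.0, -0.046, 0.067], [-0.0, -0.063, 0.093], [-0.0, -0.07, 0.103], [-0.0, -0.07, 0.103]]
[[-0.007, -0.0, -0.001], [-0.007, -0.0, -0.001], [-0.007, -0.0, -0.001], [-0.007, -0.0, -0.001], [-0.007, -0.0, -0.001]]
[[-0.0, 0.015, -0.016], [0.0, 0.032, -0.031], [-0.0, 0.045, -0.047], [-0.0, 0.059, -0.062], [-0.0, 0.074, -0.074]]
[[0.102, -0.0, -0.0], [0.204, -0.0, -0.0], [0.306, -0.0, -0.0], [0.408, -0.0, -0.0], [0.51, -0.0, -0.0]]
[[0.0, 0.009, -0.017], [0.0, 0.019, -0.032], [0.0, 0.031, -0.045], [0.0, 0.044, -0.057], [0.0, 0.058, -0.066]]
[[0.102, 0.0, 0.0], [0.204, 0.0, -0.0], [0.306, 0.0, -0.0], [0.408, 0.0, -0.0], [0.51, 0.0, -0.0]]
[[-0.0, 0.009, -0.013], [0.0, 0.026, -0.028], [0.0, 0.045, -0.041], [0.0, 0.064, -0.052], [0.0, 0.085, -0.06]]
[[0.102, 0.0, 0.0], [0.204, 0.0, 0.0], [0.306, -0.0, 0.0], [0.408, 0.0, 0.0], [0.51, 0.0, 0.0]]
[ 0.567      -0.489       0.02389143] [ 0.43155901 -0.38169631  0.2188956 ] [-2.21280747  0.         -2.24079633]
```

Emit:
{"method": "carry_out", "body": {"fingers": [-0.3,-0.3,-0.3,-0.3,-0.3], "delta_pos": [[0,-0.021,0.031],[0,-0.046,0.067],[0,-0.063,0.093],[0,-0.07,0.103],[0,-0.07,0.103]], "rotation": [[-0.007,0,0],[-0.007,0,0],[-0.007,0,0],[-0.007,0,0],[-0.007,0,0]]}}

```text
clock: 32.12
eef_pos: [0.5656, -0.4881, 0.0218]
tool_rot: [2.532, -0.0, -2.241]
wrist_force: [-3.2, 2.6, 4.9]
width: 0.649
```

Emit:
{"method": "carry_out", "body": {"fingers": [1,1,1,1,1], "delta_pos": [[0,0,0],[0,0,0],[0,0,0],[0,0,0],[0,0,0]], "rotation": [[0,0,0],[0,0,0],[0,0,0],[0,0,0],[0,0,0]]}}

```text
clock: 32.75
eef_pos: [0.5669, -0.4892, 0.0218]
tool_rot: [2.538, -0.001, -2.241]
wrist_force: [0.3, 0.7, 5.0]
width: 0.366
```

Emit:
{"method": "carry_out", "body": {"fingers": [1,1,1,1,1], "delta_pos": [[0,0.015,-0.016],[0,0.032,-0.031],[0,0.045,-0.047],[0,0.059,-0.062],[0,0.074,-0.074]], "rotation": [[0.102,0,0],[0.204,0,0],[0.306,0,0],[0.408,0,0],[0.51,0,0]]}}

```text
clock: 33.38
eef_pos: [0.5515, -0.477, 0.1234]
tool_rot: [3.05, -0.001, -2.241]
wrist_force: [0.1, 0.7, -2.0]
width: 0.366
```

Grip is 34.8 mm (the ball) and carries a share of the weight. Continuing.

Emit:
{"method": "carry_out", "body": {"fingers": [1,1,1,1,1], "delta_pos": [[0,0.009,-0.017],[0,0.019,-0.032],[0,0.031,-0.045],[0,0.044,-0.057],[0,0.058,-0.066]], "rotation": [[0.102,0,0],[0.204,0,0],[0.306,0,0],[0.408,0,0],[0.51,0,0]]}}

```text
clock: 34.0
eef_pos: [0.5107, -0.4446, 0.1944]
tool_rot: [-2.724, -0.001, -2.241]
wrist_force: [-1.5, 0.2, -1.3]
width: 0.363
```

Emit:
{"method": "carry_out", "body": {"fingers": [1,1,1,1,1], "delta_pos": [[0,0.009,-0.013],[0,0.026,-0.028],[0,0.045,-0.041],[0,0.064,-0.052],[0,0.085,-0.06]], "rotation": [[0.102,0,0],[0.204,0,0],[0.306,0,0],[0.408,0,0],[0.51,0,0]]}}

```text
clock: 34.62
eef_pos: [0.4327, -0.3843, 0.2227]
tool_rot: [-2.2, -0.004, -2.245]
wrist_force: [1.4, 2.2, 14.9]
width: 0.367
```

Emit:
{"method": "carry_out", "body": {"fingers": [1,1,1], "delta_pos": [[0,0.005,-0.006],[0,0.011,-0.009],[0,0.011,-0.009]], "rotation": [[0,0,0],[0,0,0],[0,0,0]]}}

```text
clock: 35.0
eef_pos: [0.4223, -0.3763, 0.2204]
tool_rot: [-2.201, -0.004, -2.244]
wrist_force: [0.8, 1.3, 12.4]
width: 0.367
```

Emit:
{"method": "carry_out", "body": {"fingers": [0,-0.3,-0.5,-0.5,-0.5], "delta_pos": [[0,0,0],[0,0,0],[0,0,0],[0,0,0],[0,0,0]], "rotation": [[0,0,0],[0,0,0],[0,0,0],[0,0,0],[0,0,0]]}}

```text
clock: 35.62
eef_pos: [0.4203, -0.3729, 0.21]
tool_rot: [-2.219, -0.0, -2.241]
wrist_force: [-0.6, -0.4, -0.9]
width: 0.746
```

Emit:
{"method": "carry_out", "body": {"fingers": [-0.5,-0.5,-0.5,-0.5,-0.5], "delta_pos": [[0,-0.026,-0.02],[0,-0.052,-0.039],[0,-0.078,-0.058],[0,-0.104,-0.078],[0,-0.104,-0.078]], "rotation": [[0,0,0],[0,0,0],[0,0,0],[0,0,0],[0,0,0]]}}

```text
clock: 36.25
eef_pos: [0.4215, -0.3741, 0.345]
tool_rot: [-2.212, -0.002, -2.241]
wrist_force: [0.7, 0.9, 0.1]
width: 0.75
```

```bash
python3 - <<'E'
from h import *
from scipy.spatial.transform import Slerp
h0=here();e=pose([.38,.02,.42],-1.571,0);sl=Slerp([0,1],Ro.concatenate([h0[1],e[1]]))
plan(h0,[(h0[0]+(e[0]-h0[0])*i/10,sl(i/10)) for i in range(1,11)]);print(h0[0])
E
```

```text
[[-0.028, 0.011, -0.027], [-0.057, 0.021, -0.054], [-0.085, 0.032, -0.08], [-0.113, 0.042, -0.107], [-0.141, 0.053, -0.134]]
[[-0.089, -0.031, -0.062], [-0.179, -0.063, -0.124], [-0.268, -0.094, -0.186], [-0.357, -0.125, -0.248], [-0.446, -0.156, -0.31]]
[[-0.035, 0.01, -0.017], [-0.07, 0.021, -0.034], [-0.105, 0.031, -0.051], [-0.141, 0.042, -0.067], [-0.176, 0.052, -0.084]]
[[-0.089, -0.031, -0.062], [-0.179, -0.063, -0.124], [-0.268, -0.094, -0.186], [-0.357, -0.125, -0.248], [-0.446, -0.156, -0.31]]
[ 0.42147785 -0.37414528  0.34503012]
```

Emit:
{"method": "carry_out", "body": {"fingers": [-0.5,-0.5,-0.5,-0.5,-0.5], "delta_pos": [[-0.028,0.011,-0.027],[-0.057,0.021,-0.054],[-0.085,0.032,-0.08],[-0.113,0.042,-0.107],[-0.141,0.053,-0.134]], "rotation": [[-0.089,-0.031,-0.062],[-0.179,-0.063,-0.124],[-0.268,-0.094,-0.186],[-0.357,-0.125,-0.248],[-0.446,-0.156,-0.31]]}}

```text
clock: 36.88
eef_pos: [0.3992, -0.1752, 0.3773]
tool_rot: [-2.688, -0.077, -1.903]
wrist_force: [-0.1, 0.5, -1.0]
width: 0.749
```

Emit:
{"method": "carry_out", "body": {"fingers": [-0.5,-0.5,-0.5,-0.5,-0.5], "delta_pos": [[-0.035,0.01,-0.017],[-0.07,0.021,-0.034],[-0.105,0.031,-0.051],[-0.141,0.042,-0.067],[-0.176,0.052,-0.084]], "rotation": [[-0.089,-0.031,-0.062],[-0.179,-0.063,-0.124],[-0.268,-0.094,-0.186],[-0.357,-0.125,-0.248],[-0.446,-0.156,-0.31]]}}

```text
clock: 37.5
eef_pos: [0.3791, 0.022, 0.4158]
tool_rot: [3.133, 0.005, -1.568]
wrist_force: [-0.0, -0.6, -0.7]
width: 0.749
```

Emit:
{"method": "carry_out", "body": {"fingers": [-0.5,-0.5,-0.5,-0.5], "delta_pos": [[0,0,0],[0,0,0],[0,0,0],[0,0,0]], "rotation": [[0,0,0],[0,0,0],[0,0,0],[0,0,0]]}}

```text
clock: 38.0
eef_pos: [0.3793, 0.0199, 0.4172]
tool_rot: [3.138, 0.004, -1.573]
wrist_force: [-0.2, -0.3, -0.2]
width: 0.749
```

```bash
python3 - <<'E'
from h import *
np.set_printoptions(precision=4,suppress=True)
print(sense()['eef_pos'],sense()['wrist_force'])
t=snap('scene','s20.png')[:,:,::-1];u=snap('top','t20.png')[:,:,::-1]
s=lambda im,y,x,h,w,f:cv2.resize(im[y:y+h,x:x+w],None,fx=f,fy=f,interpolation=cv2.INTER_CUBIC)
cv2.imwrite('pics/c20.png',np.vstack([np.hstack([s(t,100,100,150,200,2),s(t,100,300,150,200,2)]),np.hstack([s(u,130,90,140,200,2),s(u,170,300,140,200,2)])]))
E
```

```text
[0.3793 0.0199 0.4172] [-0.248  -0.3401 -0.2275]
```

View pics/c20.png

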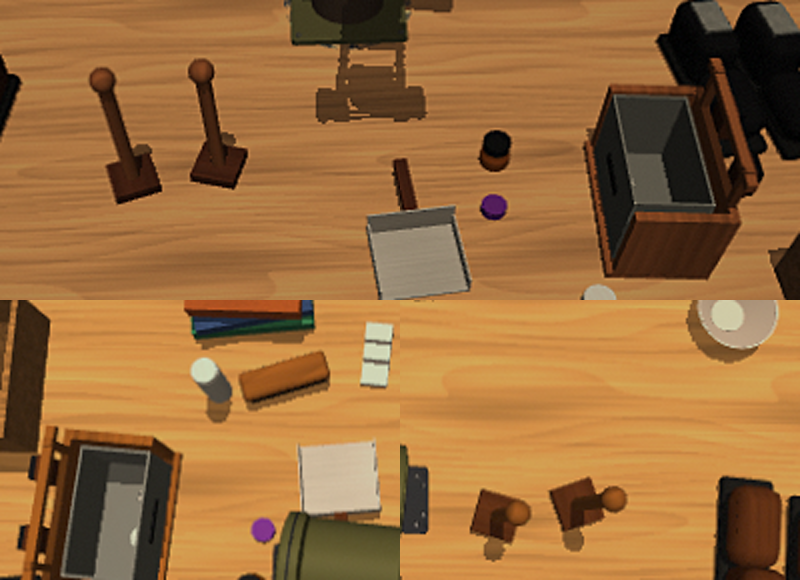

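Both posts stand at (135,180) and (220,165) in the scene half. The bin is flush with the stand, a tin shows inside it at (133,537), and the pan lies flat. Handing in.

```bash
python3 - <<'E'
from h import *
np.set_printoptions(precision=3,suppress=True)
for t,s in(((516,512),(201,71)),((614,498),(102,80))):print('knob',*tri('top',(300+(t[0]-400)/2,170+(t[1]-300)/2),'scene',(100+s[0]/2,100+s[1]/2)))
print(job_done())
E
```

```text
knob [ 0.374 -0.214  0.207] 0.00013791745251054145
knob [ 0.394 -0.348  0.217] 0.0031789927766509647
the job is handed in; nothing more can be done
None
```

The shelf is tidied and the job was handed in at about 38 s on the clock; it gave no verdict.

- **Tins:** I put the one stray white tin into the dustpan with the other two and tipped all three into the bin. The purple one and the disc in the bowl were left alone. All three were seen in the bin after the pour. In the last picture part of the bin is hidden, and only one shows clearly.
- **Dustpan:** it is back flat on the shelf where it started.
- **Bin:** I pushed it against its stop, where the force reached 23 N with no more travel. It looks flush in the last pictures, but I did not measure its angle.
- **Boot posts:** there were two, and I swung both up on the foot's edge. I also slid the second about 60 mm outward as it came up, to keep the gripper clear of the first. It pressed down with about 15 N just before release.
- **Last checks:** the post knobs are at heights of 0.207 m and 0.217 m, about what standing posts of 210 and 220 mm should give. The gripper is clear and open, and nothing else seen in the last pictures looked moved; the shoe horn was not in them.

One reading disagreed on the way: a wrist picture taken while the arm was still settling put the first knob about 10 pixels off, and it agreed once re-measured at rest. I viewed 16 pictures, the most allowed.

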